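# Put the piled-up hardware back in its storage places

### The arm

A 6-joint arm with a two-finger parallel gripper is mounted at the origin on the work surface. World frame = base frame: x ahead of the robot, y to its left, z up, the work surface at z = 0. Lengths are in mm, angles in rad, forces in N, time in s.
With the tool pointing down it reaches from about 350 to 775 mm from the base axis. Payload 5.5 kg.
Tool frame: the origin (TCP) lies midway between the tips of the shut fingers; the grasp point (between the pads) lies 19 mm behind it; z points along the fingers, y is the direction in which the jaws open and shut (so a half turn about z gives the same grasp; the last joint's range is limited). The gripper opens to 85 mm and grips with 20 to 120 N. Pads are 22 mm wide; open, the fingers measure 114 mm over their backs; the gripper's body (76 mm by 85 mm) begins 54 mm behind the grasp point. The pads swing forward as they close: fully open they stand 13 mm farther back than shut.
Start: joints at [-1.269, 0.313, 0.046, 1.304, 0, 1.431], TCP at [245.853, -519.835, 231.323] pointing down, gripper open.
Joint ranges: [-2.76, 2.76], [-0.86, 1.69], [-1.03, 1.26], [-2.2, 2.34], [-1.47, 1.5], [-3.14, 3.14]. Speed limits (rad/s): [2.57, 2.57, 3.14, 3.14, 3.14, 3.14].

### API

Orientations are given as a rotation vector (axis times angle).
In Python, from workcell import * gives the robot as it stands.
- The arm moves only by the tool carry_out, never from a script. Its argument "targets" is one flat list of numbers, 6 for each row, row after row: the shift along the tool's x, y, z in cm, then the turn, a rotation vector about the tool's x, y, z in degrees. A call has 1 to 12 rows; each row is the pose to reach, as a shift and turn from the pose measured when the call began, along the tool's axes at that moment; what a row does not reach only later rows make up. A row lasts 1/12 s, in which the tool goes at most 41.7 mm and 7.16 degrees, less where a joint would pass 70% of its speed; a pose out of reach is approached as far as the arm can. A call with a gripper value outside its range is refused whole. "jaw" is the closure, from 0 (fully open) to 1 (shut), set as the call begins (left out, the last holds). The fingers move at their own pace and stop on an object; the grip force is fixed at half the most. Time passes only in rows, so rows that repeat a pose let the fingers close. It gives the time, the measured TCP pose, the force and the opening at its end, in the units of the state.
- observe(): the state, without advancing time (a new reading comes with each control period).
- get_image(name): name is "scene" or "top" or "wrist"; returns a dict with "color" (480x640x3 uint8, red, green, blue), "depth" (480x640 float32, mm along the optical axis (not along the pixel's ray), 0 where there is no reading), "fovy" (degrees; the focal length in pixels is half the picture's height over the tangent of half this angle, whatever the lens; pixels are square), "cx", "cy" (the principal point, pixels), "world_from_camera" (4x4, takes a point from camera to world coordinates). Camera axes: x right, y up, looking along -z (the intrinsics and any distortion apply to the point x, -y, -z); pixel columns grow to the right and rows downward; lengths in mm; the calibration is good to about 2 mm. A picture is of the moment at which its call begins.
- sign_off(): hands the job in, once; it reports no verdict.
The state is a dict: "t": time; "qpos": joint angles; "qvel": joint speeds; "effort": joint torques, N m; "tool_pos": TCP position; "tcp_rot": TCP orientation; "force": force on the tool from outside, world axes, zero at the start; "moment": the same for the moment, N m; "width": finger opening in mm.
Only numpy, scipy, OpenCV 4.12 (cv2) and the standard library are available. Lean on these libraries where they do the work, as an engineer would, in place of code of your own. Each camera call takes 0.05 s, during which the arm holds its last target.

### The job

Take apart the stack of hardware on the dark wooden board and put it away: the hex nut lying flat in the empty front compartment of the bin that holds nuts, the square plate lying flat in the empty front compartment of the bin that holds square plates, and both rings over the post, the wide washer at the bottom, flat on the base, and the narrower spacer flat on top of it. The black rubber mat is free for a piece that has to wait. Leave the oil bottle and the tape measure where they are.

Things in the scene. Friction and masses are not known exactly. Their poses are not given: they have to be found in the camera images.
- nut_c (a point): Plain steel hex nut, 30 mm across flats (35 mm across corners), 18 mm high, 20 mm hole, about 65 g; at the start on top of the stack. Point: its centre, half-way up. z is the nut's axis; x and, at every further 60 degrees, the like directions are square to the flats.
- spacer_c (a point): Aluminium spacer ring, outer diameter 44 mm, hole 26 mm, 20 mm high, about 150 g; second from the top of the stack, under the nut. Point: its centre, half-way up, on its axis z.
- washer_c (a point): Wide, thick dark steel washer, outer diameter 58 mm, hole 26 mm, 14 mm high, about 220 g; third from the top, under the spacer. Point: its centre, half-way up, on its axis z.
- plate_c (a point): Bright galvanised steel square plate, 66 x 66 mm, 14 mm thick, 26 mm hole in the middle, about 400 g; bottom of the stack, lying on a fixed dark wooden board 120 mm square, 8 mm thick. The four pieces are stacked concentrically to about 2 mm. Point: its centre, half-way up; x and y are square to its edges.
- bin_nuts_floor (a point): Nut bin. Grey fixed bin, 174 x 122 mm. Empty front compartment 116 x 116 mm inside, floor 3 mm thick; walls: front 24, sides 37, rear (cross wall) 36 mm high. Pocket behind the cross wall shows six hex nuts, up to 39 mm high. Point: centre of the front compartment's floor, 3 mm above the bench; x runs from front to pocket, y across, z up. A like bin showing bolts is not used.
- bin_plates_floor (a point): Plate bin. Grey fixed bin, 174 x 122 mm. Empty front compartment 116 x 116 mm inside, floor 3 mm thick; walls: front 24, sides 37, rear (cross wall) 36 mm high. Pocket behind the cross wall shows two square plates on edge, up to 63 mm high, 78 to 108 mm behind the point. Point: centre of the front compartment's floor, 3 mm above the bench; x runs from front to pocket, y across, z up.
- post_seat (a point): Post stand, fixed: a grey round base, diameter 84 mm, 8 mm thick, with an upright steel post in its middle, diameter 12 mm, 38 mm above the base (its top 46 mm above the bench). Both rings pass over it with 7 mm play all round. Point: on the post's axis at the base's top face; z up.
- mat: Black rubber mat, 120 x 120 mm, 4 mm thick, fixed flat on the bench, bare: a free spot on which a piece can wait. Origin: centre of its underside.
- oil_c (a point): Small white oil bottle, standing loose, 36 mm in diameter and 85 mm high. Not to be moved. Point: its centre, half-way up.
- tape_c (a point): Grey tape measure lying loose on its side, about 46 mm across and 30 mm high. Not to be moved. Point: its centre, half-way up.
Things that resemble listed ones, but are neither listed nor needed, are in the scene too. Leave any turquoise look-alike of the part that bears plate_c alone. What is shaped like the part that bears spacer_c but turquoise is not meant.

How it is judged (in metres and radians):
At the end, for the whole second after the job is handed in: Nut and plate each lie flat (within 7 deg) on the front floor of their own bins; washer on the post flat on the base, spacer on the post flat on the washer (10 mm off axis, 4 mm in height, 7 deg at most); all at rest. Bottle and tape measure never moved over 30 mm (x of nut_c in the frame of bin_nuts_floor between -0.047 and 0.047 m and y of nut_c in the frame of bin_nuts_floor between -0.047 and 0.047 m and z of nut_c in the frame of bin_nuts_floor between 0.005 and 0.013 m and angle between the z axis of nut_c and the z axis of bin_nuts_floor, either way round below 0.12 rad and x of plate_c in the frame of bin_plates_floor between -0.03 and 0.03 m and y of plate_c in the frame of bin_plates_floor between -0.03 and 0.03 m and z of plate_c in the frame of bin_plates_floor between 0.003 and 0.011 m and angle between the z axis of plate_c and the z axis of bin_plates_floor, either way round below 0.12 rad and horizontal distance between each of washer_c, spacer_c and post_seat below 0.01 m and z of washer_c in the frame of post_seat between 0.003 and 0.011 m and angle between the z axis of each of washer_c, spacer_c and the z axis of post_seat, either way round below 0.12 rad and z of spacer_c in the frame of post_seat between 0.02 and 0.028 m and linear speed of each of nut, spacer, washer, plate below 0.03 m/s); the robot touches nothing.
It fails at once if the oil bottle was moved (distance of oil_c from where it was at the start of the episode above 0.03 m).
It fails at once if the tape measure was moved (distance of tape_c from where it was at the start of the episode above 0.03 m).
It also fails if it takes over 118 s, if anything falls off the work surface, if the arm or the gripper's body presses on something with over 40 N, if the wrist force passes 120 N, or if a joint passes its speed limit or range.

## Working session

There is one attempt and no reset: what is moved stays moved. The work goes in short steps, Python scripts to look and compute and a tool call to move; the robot and the scene stay as the last step left them, time stands still between calls to the robot, and variables do not carry over. Pictures are saved under pics/ and viewed, and the job is handed in when it is done.

Besides the shell and the picture viewer there is one more tool, called as name(argument=value, ...) on one line, values as JSON. carry_out: Moves the arm, as the interface text tells. Its arguments: {"type":"object","properties":{"targets":{"type":"array"},"jaw":{"type":"number"}},"required":["targets"]}

```bash
mkdir -p pics; ls; cat > h.py <<'E'
from workcell import *
import numpy as np, cv2
from scipy.spatial.transform import Rotation as R
def save(name,fn,crop=None,scale=1):
    g=get_image(name); im=g["color"][:,:,::-1].copy()
    np.savez('last_%s.npz'%name,**{k:np.array(v) for k,v in g.items()})
    cv2.imwrite('pics/'+fn,im); return g
def load(name):
    return dict(np.load('last_%s.npz'%name))
def crop(name,fn,x0,y0,x1,y1,s):
    g=load(name); im=g["color"][y0:y1,x0:x1,::-1]
    cv2.imwrite('pics/'+fn,cv2.resize(im,None,fx=s,fy=s,interpolation=cv2.INTER_CUBIC))
def px(g,u,v,z=None):
    """world pt at pixel; from depth or, given z, intersect plane"""
    f=240/np.tan(np.radians(float(g["fovy"]))/2)
    d=np.array([(u-g["cx"])/f,-(v-g["cy"])/f,-1.0]); T=g["world_from_camera"]
    if z is None:
        dep=g["depth"][int(round(v)),int(round(u))]; return T[:3,:3]@(d*dep)+T[:3,3]
    w=T[:3,:3]@d; return T[:3,3]+w*(z-T[2,3])/w[2]
def cloud(g):
    f=240/np.tan(np.radians(float(g["fovy"]))/2)
    v,u=np.mgrid[0:480,0:640]; D=g["depth"]
    P=np.stack([(u-g["cx"])/f*D,-(v-g["cy"])/f*D,-D],-1); T=g["world_from_camera"]
    return P@T[:3,:3].T+T[:3,3]
E
python3 - <<'E'
from h import *
np.set_printoptions(precision=3,suppress=True)
print(observe())
for n in ["scene","top","wrist"]:
    g=save(n,n+'0.png'); print(n,g["fovy"],g["cx"],g["cy"],[k for k in g]); print(g["world_from_camera"])
E
```

```text
pics
{'t': 0.0, 'qpos': array([-1.269,  0.314,  0.045,  1.304,  0.   ,  1.431]), 'qvel': array([-0.001,  0.001, -0.   ,  0.002,  0.   ,  0.   ]), 'effort': array([ -0.001, -48.063,  29.853,   0.019,  -0.   ,  -0.   ]), 'tool_pos': array([ 245.688, -519.313,  230.401]), 'tcp_rot': array([-3.063, -0.688,  0.   ]), 'force': array([-0.414,  0.381,  0.832]), 'moment': array([ 0.013, -0.019,  0.029]), 'width': 85.20779930200841}
scene 54.19422378176111 329.43283209102185 237.3515335474792 ['color', 'depth', 'fovy', 'cx', 'cy', 'world_from_camera']
[[  -0.806   -0.359    0.47  1011.142]
 [   0.591   -0.465    0.659  612.672]
 [  -0.018    0.809    0.587  691.025]
 [   0.       0.       0.       1.   ]]
top 52.17195953071675 321.5511725272085 243.90632791403868 ['color', 'depth', 'fovy', 'cx', 'cy', 'world_from_camera']
[[  -0.045    0.974   -0.223  284.978]
 [  -0.999   -0.043    0.013  -52.542]
 [   0.003    0.224    0.975 1112.455]
 [   0.       0.       0.       1.   ]]
wrist 71.32067032725033 319.9379493130521 236.92671911614667 ['color', 'depth', 'fovy', 'cx', 'cy', 'world_from_camera']
[[   0.427    0.873    0.234  304.684]
 [  -0.904    0.413    0.109 -491.334]
 [  -0.002   -0.258    0.966  371.932]
 [   0.       0.       0.       1.   ]]
```

View pics/top0.png

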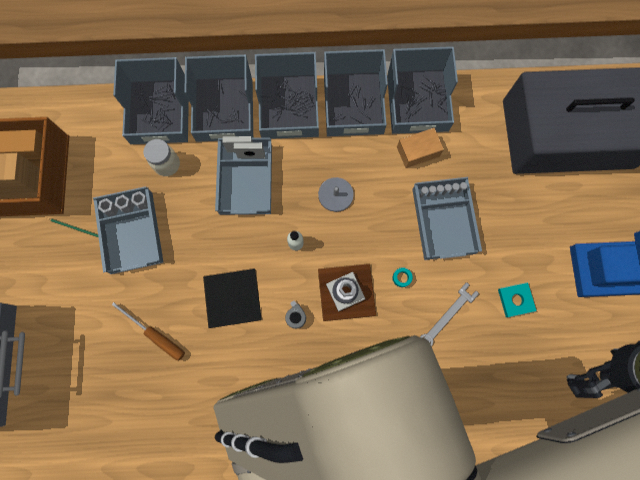

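View pics/scene0.png

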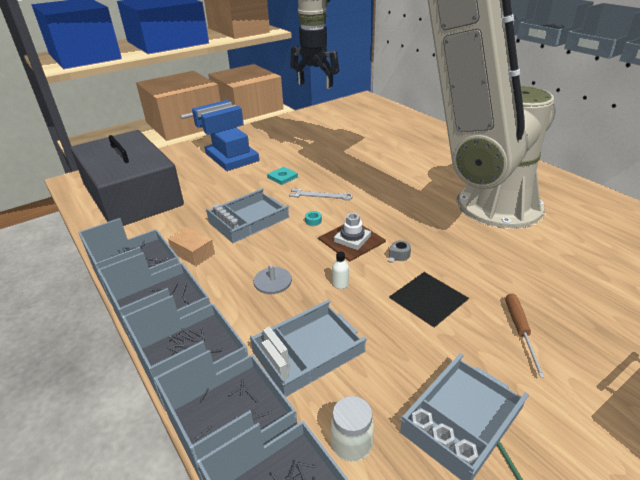

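View pics/wrist0.png

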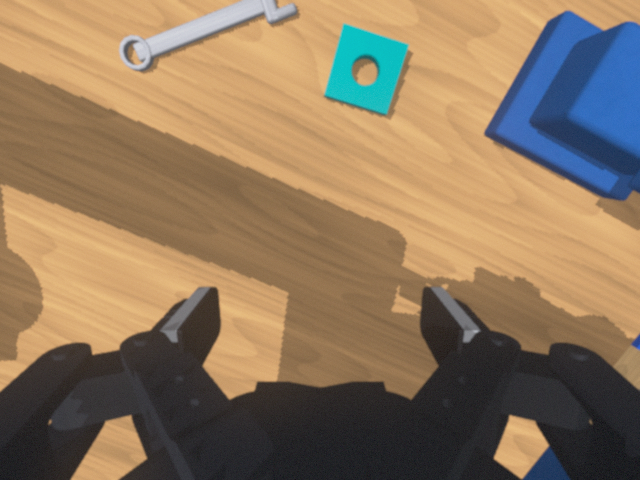

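The top view shows the stack at about (346,290), the tape measure at (295,317), the bottle at (295,240) and the post at (336,193). The mat is at (232,298), the plate bin at (245,180), the nut bin at (130,235) and the bolt bin at (448,220). Turquoise look-alikes sit at (403,277), a ring, and (517,300), a plate. The steel pieces I want are only those in the stack.

```bash
python3 - <<'E'
from h import *
crop('top','c1.png',270,220,430,340,5)
crop('top','c2.png',85,130,285,280,4)
crop('scene','c3.png',230,190,430,310,4)
crop('top','c4.png',290,160,390,220,8)
E
```

```text
(no output)
```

View pics/c1.png

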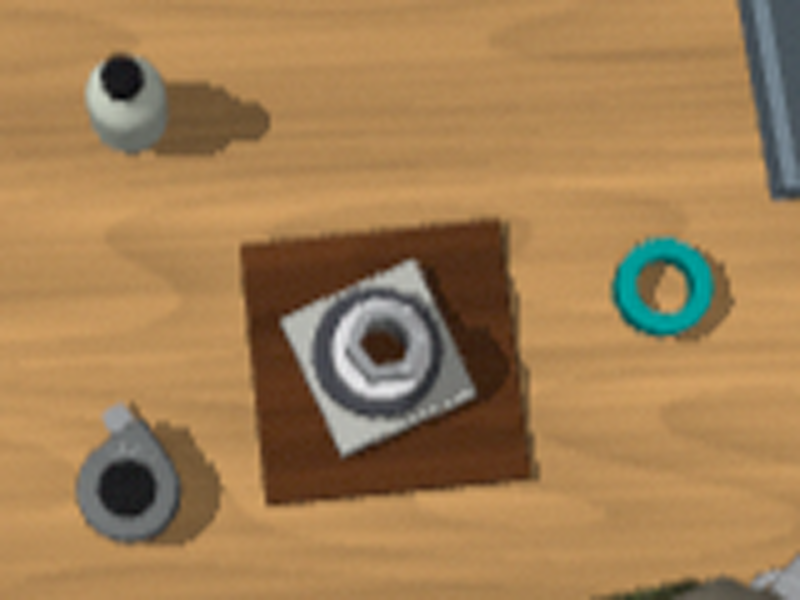

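View pics/c2.png

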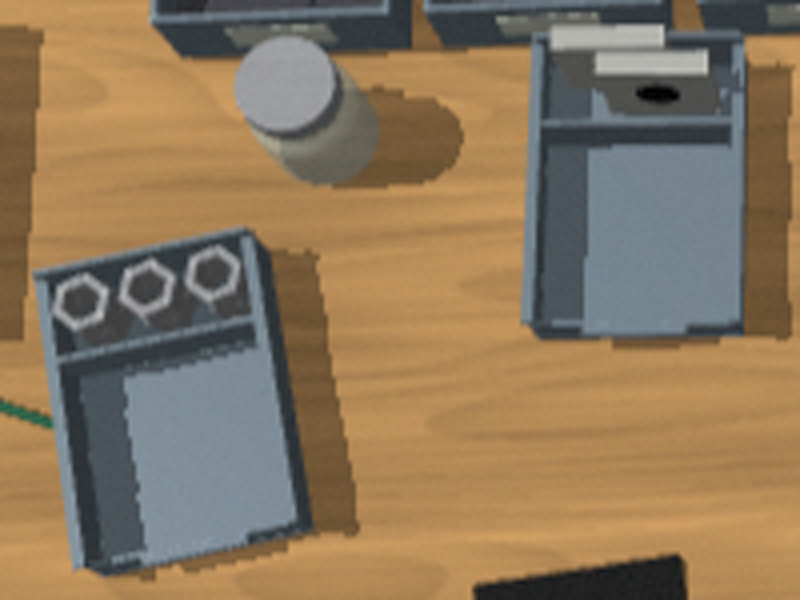

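View pics/c3.png

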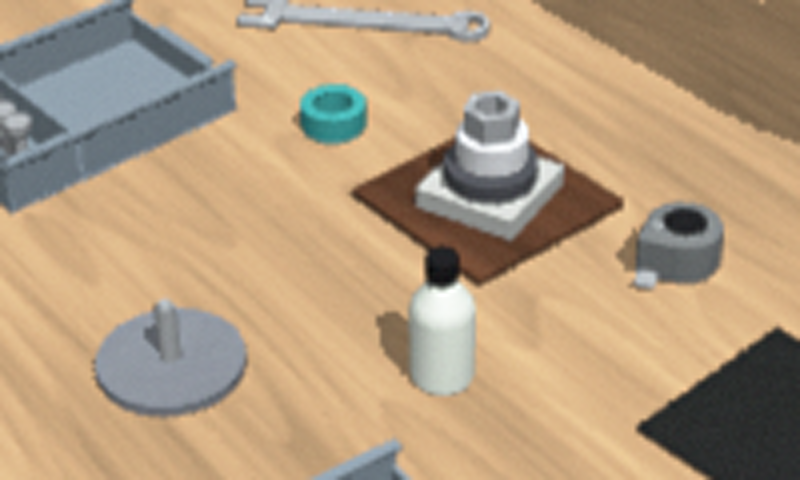

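View pics/c4.png

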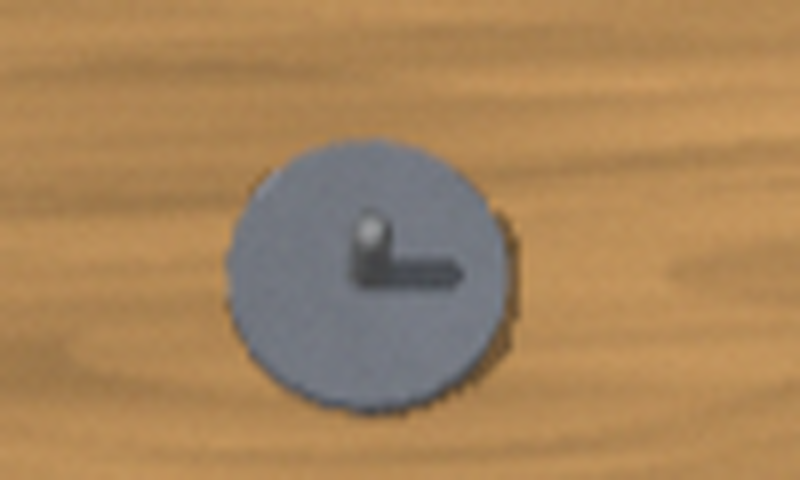

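```bash
python3 - <<'E'
from h import *
np.set_printoptions(precision=1,suppress=True)
t=load('top'); s=load('scene')
C=lambda x,y,x0,y0,k:((x+.5)/k+x0-.5,(y+.5)/k+y0-.5)
def show(n,g,uv,z): print(n,px(g,*uv,z),'depth',px(g,*uv))
show('nut top',t,C(390,346,270,220,5),74)
for p in [(415,258),(280,320),(345,457),(476,395)]: show('plate cor',t,C(*p,270,220,5),22)
show('washer c',t,C(377,353,270,220,5),36)
show('spacer c',t,C(386,349,270,220,5),56)
show('post top',t,C(371,228,290,160,8),46)
show('base c',t,C(368,275,290,160,8),8)
show('nut scn',s,C(491,103,230,190,4),74)
show('post top scn',s,C(166,304,230,190,4),46)
show('base scn',s,C(170,357,230,190,4),8)
show('oil cap',t,C(122,75,270,220,5),85)
show('tape',t,C(127,488,270,220,5),30)
# bins: fit top view floor corners
P=cloud(t)
for n,(u0,v0,u1,v1) in dict(nut=(90,180,170,278),plate=(210,130,280,222)).items():
    for cam,g in (('top',t),):
        Q=cloud(g)[v0:v1,u0:u1].reshape(-1,3)
        F=Q[(abs(Q[:,2]-3)<1.5)]; W=Q[(Q[:,2]>31)&(Q[:,2]<40)]
        print(n,'wall rect',cv2.minAreaRect(W[:,:2].astype(np.float32)),'floor',np.median(F,0),len(F),len(W), 'all>15',cv2.minAreaRect(Q[(Q[:,2]>15)][:,:2].astype(np.float32)))
for p in [(112,262+0)]: pass
B=cloud(t)
for n,u,v in [('mat',232,298),('board',327,310),('bench',300,270)]: show(n,t,(u,v),0)
E
```

```text
nut top [ 422.6 -117.2   74. ] depth [ 431.4 -121.3    7.7]
plate cor [ 468.8 -133.9   22. ] depth [ 471.3 -135.     7.1]
plate cor [443.4 -71.8  22. ] depth [444.2 -71.9  16.3]
plate cor [381.1 -97.7  22. ] depth [382.2 -98.2   9.3]
plate cor [ 405.9 -157.4   22. ] depth [ 407.3 -158.6    9.2]
washer c [ 424.8 -113.6   36. ] depth [ 428.8 -115.4    5. ]
spacer c [ 423.8 -116.5   56. ] depth [ 429.6 -119.2   11.2]
post top [ 659.2 -105.4   46. ] depth [ 659.6 -105.4   44.9]
base c [ 657.9 -105.6    8. ] depth [ 654.  -105.1   19.7]
nut scn [ 421. -118.   74.] depth [ 417.2 -122.7   70. ]
post top scn [ 656.9 -103.9   46. ] depth [ 656.4 -104.9   45.1]
base scn [ 657.8 -104.7    8. ] depth [ 659.8 -100.7   11.8]
oil cap [543.7  -7.5  85. ] depth [543.8  -7.5  84.9]
tape [371.2  -1.2  30. ] depth [370.9  -1.4  33. ]
nut wall rect ((587.0648193359375, 375.8016357421875), (175.6414337158203, 128.7643280029297), 10.311800956726074) floor [574.9 375.8   2.7] 1753 962 all>15 ((440.2628479003906, 234.14633178710938), (620.9913330078125, 198.96014404296875), 43.792823791503906)
plate wall rect ((718.4130249023438, 106.8602066040039), (163.79000854492188, 197.47085571289062), 88.25364685058594) floor [690.9 111.7   2.8] 1539 735 all>15 ((548.5949096679688, 74.01728820800781), (557.3878784179688, 177.09820556640625), 8.018627166748047)
mat [423.2 141.6   0. ] depth [422.5 140.6   5.5]
board [386.4 -72.5   0. ] depth [385.9 -72.4   6.4]
bench [480.7 -14.8   0. ] depth [480.9 -14.8  -1.2]
```

```bash
python3 - <<'E'
from h import *
np.set_printoptions(precision=1,suppress=True)
t=load('top')
C=lambda x,y,x0,y0,k:((x+.5)/k+x0-.5,(y+.5)/k+y0-.5)
for n,ps in dict(nut=[(38,272),(248,232),(310,526),(76,568)],plate=[(534,34),(742,34),(744,332),(526,324)]).items():
    print(n,np.array([px(t,*C(*p,85,130,4),37) for p in ps]))
for n,ps in dict(plate_floor_edges=[(740,142),(742,335)],nut_fl=[(255,345),(295,520)]).items():
    print(n,np.array([px(t,*C(*p,85,130,4),3) for p in ps]))
o=observe(); r=R.from_rotvec(o['tcp_rot']); print(r.as_matrix(),o['tool_pos'])
E
```

```text
nut [[663.7 450.5  37. ]
 [682.7 331.   37. ]
 [507.9 290.5  37. ]
 [489.9 419.4  37. ]]
plate [[799.  166.4  37. ]
 [793.6  43.4  37. ]
 [609.9  46.3  37. ]
 [620.1 170.5  37. ]]
plate_floor_edges [[739.5  49.2   3. ]
 [618.4  50.6   3. ]]
nut_fl [[624.9 336.5   3. ]
 [518.9 310.    3. ]]
[[ 0.9  0.4 -0. ]
 [ 0.4 -0.9  0. ]
 [ 0.  -0.  -1. ]] [ 245.7 -519.4  230.6]
```

```bash
cat >> h.py <<'E'
def go(x,y,z,yaw):
    """print the tool-axis shift (cm) and turn (deg) to a tool-down pose"""
    o=observe(); r0=R.from_rotvec(o['tcp_rot']); c,s=np.cos(np.radians(yaw)),np.sin(np.radians(yaw))
    rd=R.from_matrix(np.array([[c,s,0],[s,-c,0],[0,0,-1]]))
    sh=r0.inv().apply(np.array([x,y,z])-o['tool_pos'])/10
    print('shift',sh.round(2),'turn',np.degrees((r0.inv()*rd).as_rotvec()).round(1),'q6',round(o['qpos'][5],2),'t',round(o['t'],2))
def st():
    o=observe(); m=R.from_rotvec(o['tcp_rot']).as_matrix()
    print('t %.2f'%o['t'],'pos',o['tool_pos'].round(1),'yaw %.1f'%np.degrees(np.arctan2(m[1,0],m[0,0])),'F',o['force'].round(1),'w %.1f'%o['width'],'q6 %.2f'%o['qpos'][5], 'tilt',m[:2,2].round(3))
E
python3 -c "
from h import *
go(424,-117,200,115);go(424,-117,200,202.5)"
```

```text
shift [ 33.32 -28.75   3.11] turn [ -0.1  -0.1 -89.7] q6 1.43 t 0.15
shift [ 33.32 -28.75   3.11] turn [ 0.000e+00 -1.000e-01 -1.772e+02] q6 1.43 t 0.15
```

carry_out(targets=[33.3,-28.8,3.0,0,0,-90,33.3,-28.8,3.0,0,0,-90,33.3,-28.8,3.0,0,0,-90,33.3,-28.8,3.0,0,0,-90,33.3,-28.8,3.0,0,0,-90,33.3,-28.8,3.0,0,0,-90,33.3,-28.8,3.0,0,0,-90,33.3,-28.8,3.0,0,0,-90,33.3,-28.8,3.0,0,0,-90,33.3,-28.8,3.0,0,0,-90,33.3,-28.8,3.0,0,0,-90,33.3,-28.8,3.0,0,0,-90])

```text
t: 1.15
tool_pos: [424.2, -112.4, 200.6]
tcp_rot: [-1.757, -2.602, -0.003]
force: [-0.0, 0.5, -0.4]
width: 85.4
```

```bash
python3 -c "
from h import *
st();go(424,-117,200,202.5)"
```

```text
t 1.15 pos [ 424.2 -112.4  200.6] yaw 111.9 F [-0.   0.5 -0.4] w 85.4 q6 0.74 tilt [-0.001  0.003]
shift [-0.42 -0.19  0.06] turn [  0.2  -0.1 -90.5] q6 0.74 t 1.15
```

carry_out(targets=[-0.4,-0.2,0,0,0,-90.5,-0.4,-0.2,0,0,0,-90.5,-0.4,-0.2,0,0,0,-90.5,-0.4,-0.2,0,0,0,-90.5,-0.4,-0.2,0,0,0,-90.5,-0.4,-0.2,0,0,0,-90.5,-0.4,-0.2,0,0,0,-90.5,-0.4,-0.2,0,0,0,-90.5,-0.4,-0.2,0,0,0,-90.5,-0.4,-0.2,0,0,0,-90.5,-0.4,-0.2,0,0,0,-90.5,-0.4,-0.2,0,0,0,-90.5])

```text
t: 2.15
tool_pos: [423.6, -116.7, 200.3]
tcp_rot: [0.479, -3.104, -0.005]
force: [-0.7, -0.1, 0.5]
width: 85.6
```

```bash
python3 -c "
from h import *
st();save('wrist','w1.png')"
```

```text
t 2.15 pos [ 423.6 -116.7  200.3] yaw -162.4 F [-0.7 -0.1  0.5] w 85.6 q6 -0.76 tilt [-0.001  0.003]
```

View pics/w1.png

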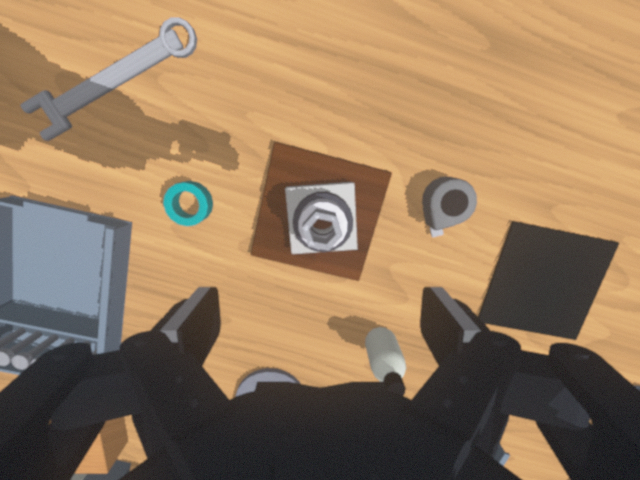

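The wrist view shows the stack at about (322,222). The turquoise ring at (187,203) is off to the side, the tape measure is at (450,203) and the bottle at (385,355).

```bash
python3 -c "
from h import *
crop('wrist','w1c.png',270,170,370,270,6)"
```

```text
(no output)
```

View pics/w1c.png

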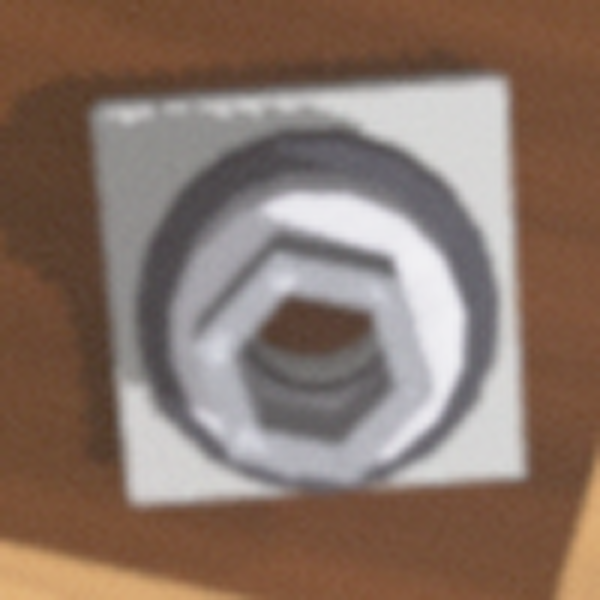

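```bash
python3 - <<'E'
from h import *
np.set_printoptions(precision=1,suppress=True)
g=load('wrist')
C=lambda x,y,x0=270,y0=170,k=6:((x+.5)/k+x0-.5,(y+.5)/k+y0-.5)
H=np.array([px(g,*C(*p),74) for p in [(283,262),(393,277),(432,382),(362,482),(232,460),(193,352)]])
c=H.mean(0); print('nut',c, np.linalg.norm(H-c,axis=1), np.degrees(np.arctan2(*(H-c)[:,1::-1].T))%60)
P=np.array([px(g,*C(*p),22) for p in [(90,103),(508,76),(527,478),(130,505)]])
print('plate',P.mean(0),P); e=np.roll(P,-1,0)-P; print(np.degrees(np.arctan2(e[:,1],e[:,0]))%90,np.linalg.norm(e,axis=1))
print('washer', px(g,*C(317,308),36),'spacer',px(g,*C(317,340),56))
W=cloud(g); 
for n,(u0,u1) in dict(L=(140,225),Rt=(420,500)).items():
    D=g['depth'][280:345,u0:u1]; print(n,np.unique(D[(D>0)&(D<220)].round())[:40])
    Q=W[280:345,u0:u1][(D>0)&(D<220)]; print(Q[:,2].min() if len(Q) else None)
E
```

```text
nut [ 424.3 -113.7   74. ] [15.7 16.7 16.1 17.4 17.4 17. ] [34.  38.8 41.5 39.5 35.5 38.9]
plate [ 424.7 -113.4   22. ] [[ 405.6 -156.7   22. ]
 [ 381.7  -94.8   22. ]
 [ 443.5  -70.1   22. ]
 [ 467.9 -131.9   22. ]]
[21.2 21.8 21.6 21.7] [66.3 66.6 66.4 67. ]
washer [ 423.6 -113.3   36. ] spacer [ 424.1 -113.4   56. ]
L [ 92.  93.  94.  95.  96.  97.  98.  99. 100. 101. 102. 103. 104. 105.
 106. 107. 108. 109. 110. 111. 112. 113. 114. 115. 116. 117. 118. 119.
 120. 121. 122. 123. 124. 125. 126. 127. 128. 129. 130. 131.]
211.15935759107842
Rt [ 92.  93.  94.  95.  96.  97.  98.  99. 100. 101. 102. 103. 104. 105.
 106. 107. 108. 109. 110. 111. 112. 113. 114. 115. 116. 117. 118. 119.
 120. 121. 122. 123. 124. 125. 126. 127. 128. 129. 130. 131.]
211.74391554737835
```

```bash
python3 -c "
from h import *
go(424.2,-113.8,110,218);go(424.2,-113.8,58.5,218)"
```

```text
shift [-0.14  0.23  9.04] turn [  0.2   0.  -20.1] q6 -0.77 t 2.2
shift [-0.14  0.21 14.19] turn [  0.2   0.  -20.1] q6 -0.77 t 2.2
```

carry_out(targets=[-0.1,0.2,4,0,0,-7,-0.1,0.2,7,0,0,-14,-0.1,0.2,9,0,0,-20,-0.1,0.2,9,0,0,-20,-0.1,0.2,11,0,0,-20,-0.1,0.2,12.5,0,0,-20,-0.1,0.2,13.5,0,0,-20,-0.1,0.2,14.2,0,0,-20,-0.1,0.2,14.2,0,0,-20,-0.1,0.2,14.2,0,0,-20], jaw=0)

```text
t: 3.03
tool_pos: [424.2, -114.2, 59.0]
tcp_rot: [-1.016, 2.972, 0.005]
force: [0.6, -0.7, 0.1]
width: 85.6
```

```bash
python3 -c "
from h import *
st();go(424.2,-113.8,58.5,218);save('wrist','w2.png')"
```

```text
t 3.03 pos [ 424.2 -114.2   59. ] yaw -142.2 F [ 0.6 -0.7  0.1] w 85.6 q6 -1.11 tilt [-0.001  0.003]
shift [-0.03  0.03  0.05] turn [ 0.2  0.1 -0.2] q6 -1.11 t 3.03
```

View pics/w2.png

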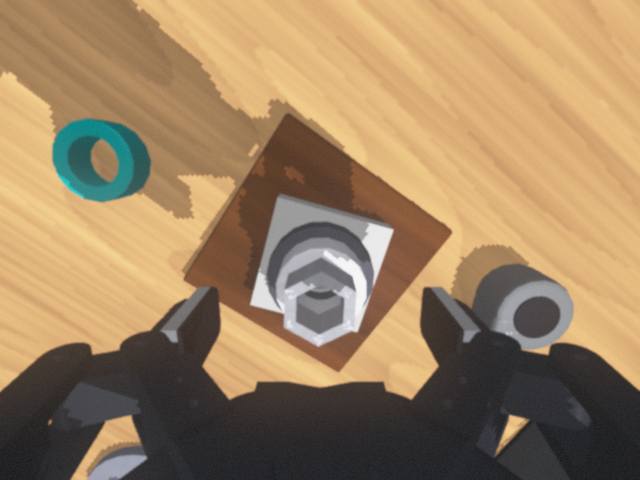

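The nut at (320,310) sits square between the jaws, so I'm closing.

carry_out(targets=[0,0,0,0,0,0,0,0,0,0,0,0,0,0,0,0,0,0,0,0,0,0,0,0,0,0,0,0,0,0,0,0,0,0,0,0], jaw=1)

```text
t: 3.58
tool_pos: [424.7, -114.5, 59.9]
tcp_rot: [-1.016, 2.971, 0.003]
force: [-2.2, 0.0, 6.0]
width: 28.0
```

```bash
python3 -c "
from h import *
st();save('wrist','w3.png')
g=load('wrist');W=cloud(g)
for a,b in((150,300),(340,500)):
    Q=W[270:400,a:b].reshape(-1,3);D=g['depth'][270:400,a:b].ravel();print(Q[(D>0)&(D<140)][:,2].min())"
```

```text
t 3.58 pos [ 424.7 -114.5   59.9] yaw -142.2 F [-2.2  0.   6. ] w 28.0 q6 -1.11 tilt [0.001 0.003]
70.63929092619125
70.78097814698333
```

View pics/w3.png

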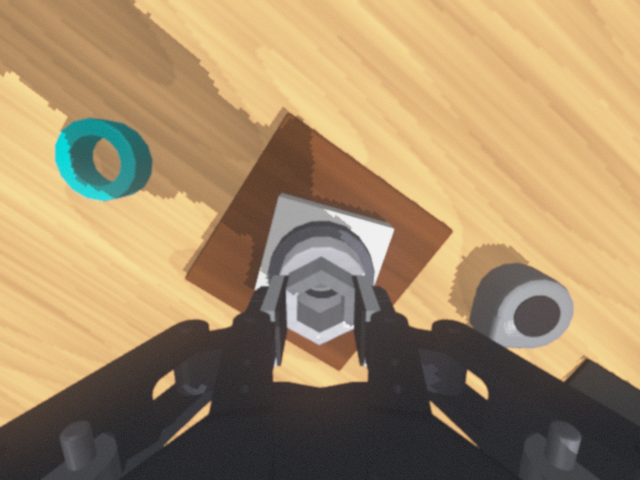

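```bash
python3 -c "
from h import *
go(560,368,160,218);go(560,368,60,218)"
```

```text
shift [-40.26  29.87  -9.88] turn [ 0.1  0.1 -0.2] q6 -1.11 t 3.63
shift [-40.24  29.85   0.12] turn [ 0.1  0.1 -0.2] q6 -1.11 t 3.63
```

carry_out(targets=[0,0,-2,0,0,0,0,0,-5,0,0,0,0,0,-9,0,0,0,-2,1.5,-10,0,0,0,-4.8,3.6,-10,0,0,0,-8,6,-10,0,0,0,-11.2,8.4,-10,0,0,0,-14.4,10.8,-10,0,0,0,-17.6,13.2,-10,0,0,0,-20.8,15.6,-10,0,0,0,-24,18,-10,0,0,0,-27.2,20.4,-10,0,0,0])

```text
t: 4.63
tool_pos: [514.6, 215.2, 160.7]
tcp_rot: [-1.017, 2.971, 0.003]
force: [0.2, -0.6, -0.2]
width: 28.7
```

```bash
python3 -c "
from h import *
st();go(560,368,130,218)"
```

```text
t 4.63 pos [514.6 215.2 160.7] yaw -142.2 F [ 0.2 -0.6 -0.2] w 28.7 q6 -0.41 tilt [0.    0.002]
shift [-12.94   9.29   3.11] turn [ 0.1  0.1 -0.2] q6 -0.41 t 4.63
```

carry_out(targets=[-3.2,2.3,0.5,0,0,0,-6.4,4.6,1,0,0,0,-9.6,6.9,1.5,0,0,0,-12,8.6,2,0,0,0,-12.9,9.3,3,0,0,0,-12.9,9.3,3.1,0,0,0,-12.9,9.3,3.1,0,0,0])

```text
t: 5.22
tool_pos: [558.4, 367.4, 128.1]
tcp_rot: [1.018, -2.969, -0.002]
force: [0.5, -1.3, -0.5]
width: 28.2
```

```bash
python3 -c "
from h import *
st();go(560,368,7.6,218);save('wrist','w4.png');save('top','t4.png')
crop('top','t4c.png',80,170,280,320,4)"
```

```text
t 5.22 pos [558.4 367.4 128.1] yaw -142.2 F [ 0.5 -1.3 -0.5] w 28.2 q6 -0.20 tilt [-0.003  0.   ]
shift [-0.19 -0.07 12.05] turn [ 0.1 -0.1 -0.2] q6 -0.2 t 5.22
```

View pics/w4.png

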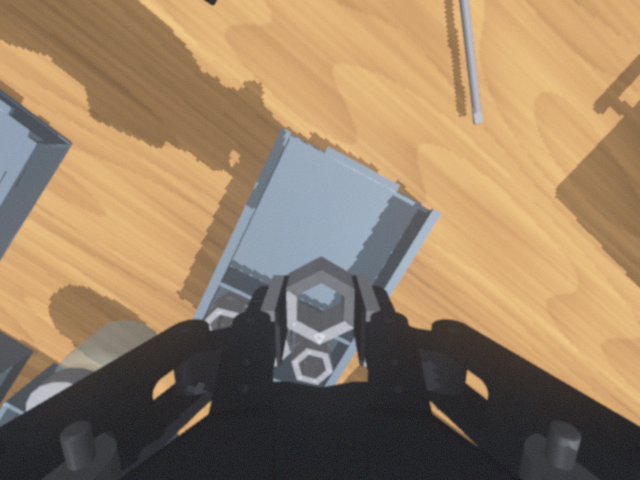

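View pics/t4.png

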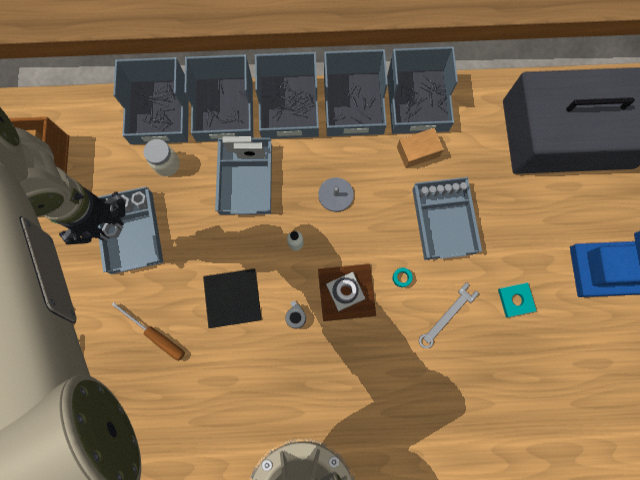

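The wrist view shows the nut held at (320,300), with the nut bin's floor below. Its front rim corners are at about (286,130) and (437,212). I'll check the bin's position from these.

```bash
python3 - <<'E'
from h import *
np.set_printoptions(precision=1,suppress=True)
g=load('wrist')
print(px(g,286,130,37),px(g,437,212,37))
W=cloud(g)
m=(abs(W[...,2]-36.5)<3)&(g['depth']>0); Q=W[m]; Q=Q[(np.hypot(Q[:,0]-560,Q[:,1]-368)<120)]
print(cv2.minAreaRect(Q[:,:2].astype(np.float32)),len(Q))
A,B=px(g,286,130,37)[:2],px(g,437,212,37)[:2]; d=(B-A)/np.linalg.norm(B-A); n=np.array([-d[1],d[0]]); n=n if n[0]>0 else -n
print('len',np.linalg.norm(B-A),'pt',(A+B)/2+61*n,'x dir',np.degrees(np.arctan2(n[1],n[0])))
E
```

```text
[511.4 303.1  37. ] [490.5 420.   37. ]
((585.4335327148438, 376.6441650390625), (173.13612365722656, 126.50299835205078), 10.343128204345703) 5158
len 118.80474966762287 pt [561.  372.3] x dir 10.125667263744273
```

carry_out(targets=[-0.3,0,3,0,0,0,-0.3,0,6,0,0,0,-0.3,0,9,0,0,0,-0.3,0,10.5,0,0,0,-0.3,0,11.3,0,0,0,-0.3,0,11.3,0,0,0])

```text
t: 5.82
tool_pos: [560.4, 366.4, 15.5]
tcp_rot: [1.012, -2.971, -0.001]
force: [0.1, -0.3, -0.3]
width: 28.4
```

```bash
python3 -c "
from h import *
st();save('wrist','w5.png');print(observe()['moment'])"
```

```text
t 5.82 pos [560.4 366.4  15.5] yaw -142.4 F [ 0.1 -0.3 -0.3] w 28.4 q6 -0.20 tilt [-0.004 -0.   ]
[ 0.07573484 -0.00961545  0.01061794]
```

View pics/w5.png

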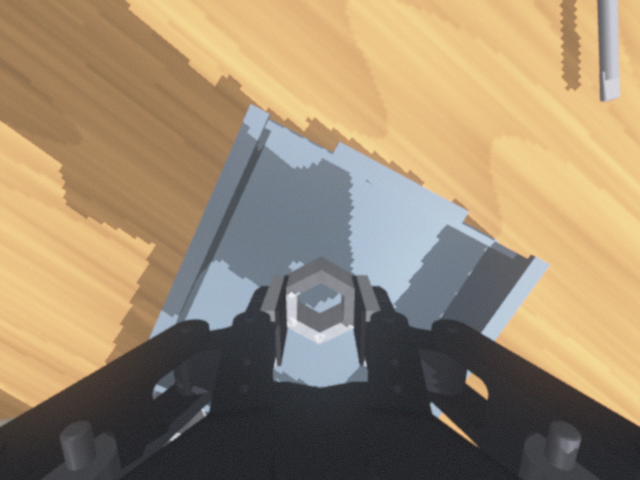

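carry_out(targets=[0,0,0.4,0,0,0,0,0,0.7,0,0,0,0,0,0.8,0,0,0,0,0,0.8,0,0,0])

```text
t: 6.2
tool_pos: [561.8, 367.3, 9.8]
tcp_rot: [-1.013, 2.974, 0.002]
force: [0.1, 0.1, -1.4]
width: 28.4
```

carry_out(targets=[0,0,0,0,0,0,0,0,0,0,0,0,0,0,0,0,0,0,0,0,-0.2,0,0,0], jaw=0.45)

```text
t: 6.53
tool_pos: [561.7, 367.4, 11.8]
tcp_rot: [1.013, -2.974, -0.002]
force: [-0.7, 0.5, -0.4]
width: 47.0
```

carry_out(targets=[0,0,-2,0,0,0,0,0,-5,0,0,0,0,0,-9,0,0,0,0,0,-13,0,0,0])

```text
t: 6.87
tool_pos: [560.8, 366.8, 142.3]
tcp_rot: [1.013, -2.971, -0.002]
force: [1.9, 0.3, 0.1]
width: 47.0
```

```bash
python3 -c "
from h import *
st();save('wrist','w6.png');crop('wrist','w6c.png',200,200,440,380,3);go(424.2,-113.8,130,202);go(424.2,-113.8,43,202)"
```

```text
t 6.87 pos [560.8 366.8 142.3] yaw -142.4 F [1.9 0.3 0.1] w 47.0 q6 -0.20 tilt [-0.003  0.   ]
shift [ 40.65 -29.62   1.83] turn [ 0.   0.7 15.6] q6 -0.2 t 6.92
shift [ 40.76 -29.61  10.53] turn [ 0.   0.7 15.6] q6 -0.2 t 6.92
```

View pics/w6.png

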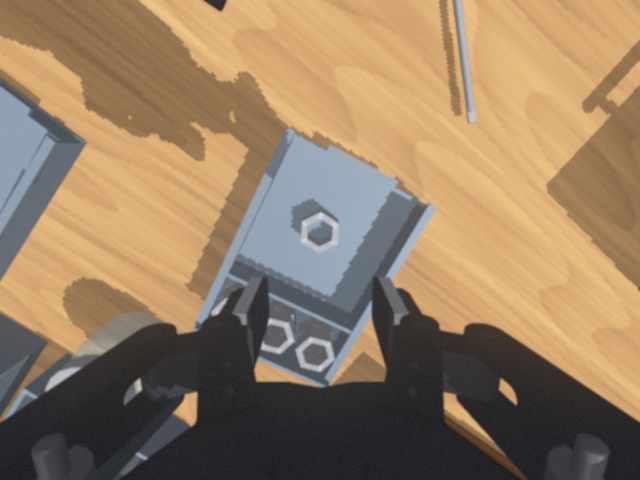

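The nut lies flat in the front compartment at (320,231). The spacer is next.

carry_out(targets=[3.3,-2.4,0,0,0,3,6.6,-4.8,0,0,0,6,9.9,-7.2,0,0,0,9,13.2,-9.6,0,0,0,12,16.5,-12,0,0,0,15.6,19.8,-14.4,0,0,0,15.6,23.1,-16.8,0,0,0,15.6,26.4,-19.2,0,0,0,15.6,29.7,-21.6,0,0,0,15.6,33,-24,0,0,0,15.6,36.3,-26.4,0,0,0,15.6,40.0,-29.1,0,0,0,15.6], jaw=0)

```text
t: 7.92
tool_pos: [426.5, -103.4, 148.9]
tcp_rot: [-0.599, 3.071, 0.006]
force: [0.5, -0.4, -0.1]
width: 85.3
```

```bash
python3 -c "
from h import *
st();save('wrist','w7.png');crop('wrist','w7c.png',260,180,380,300,5);go(424.2,-113.8,150,202);go(424.2,-113.8,41,202)"
```

```text
t 7.92 pos [ 426.5 -103.4  148.9] yaw -157.9 F [ 0.5 -0.4 -0.1] w 85.3 q6 -0.81 tilt [0.012 0.006]
shift [ 0.22 -0.28 -0.12] turn [-0.2  0.6 -0.4] q6 -0.82 t 7.97
shift [ 0.33 -0.25 10.78] turn [-0.2  0.6 -0.4] q6 -0.82 t 7.97
```

View pics/w7.png

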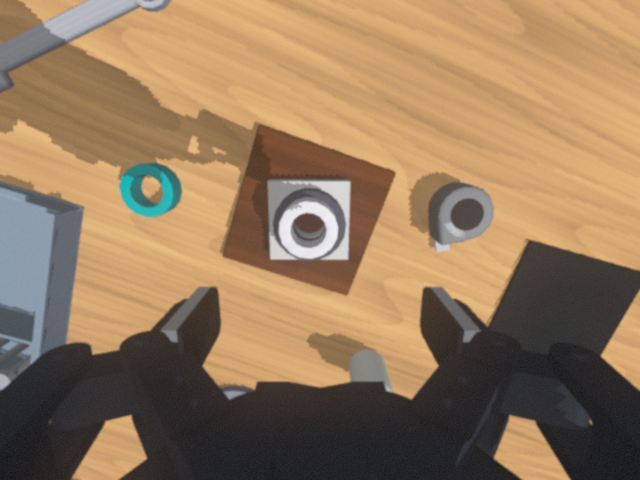

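View pics/w7c.png

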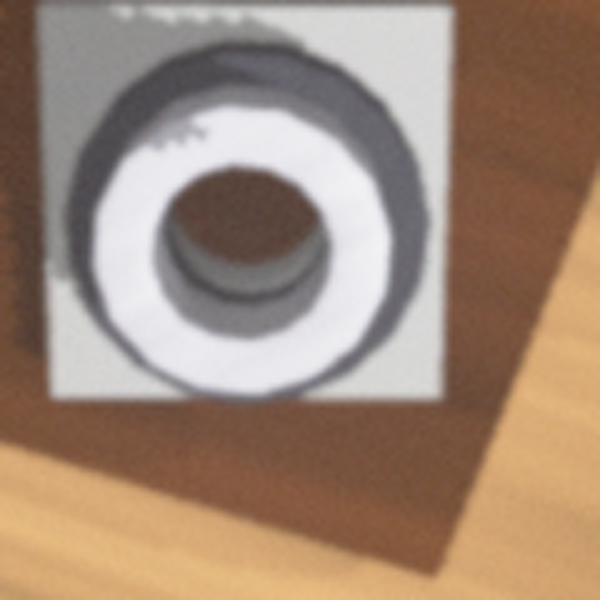

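```bash
python3 -c "
from h import *
g=load('wrist');print(px(g,260+243.5/5-.5,180+251/5-.5,56))
c=[(40,5),(452,5),(444,398),(52,400)]
print(np.mean([px(g,260+(x+.5)/5-.5,180+(y+.5)/5-.5,22) for x,y in c],0));st();go(424.2,-113.8,40,202)"
```

```text
[ 423.1571089  -113.37288376   56.        ]
[ 424.85515052 -113.17555992   22.        ]
t 7.97 pos [ 425.2 -110.4  148.9] yaw -158.4 F [ 0.2 -3.9 -0.4] w 85.2 q6 -0.82 tilt [0.01  0.001]
shift [ 0.33 -0.25 10.88] turn [-0.2  0.6 -0.4] q6 -0.82 t 7.97
```

carry_out(targets=[0.2,-0.2,3,0,0.6,0,0.3,-0.2,6,0,0.6,0,0.3,-0.2,8,0,0.6,0,0.3,-0.2,9.5,0,0.6,0,0.3,-0.2,10.6,0,0.6,0,0.3,-0.2,10.9,0,0.6,0,0.3,-0.2,10.9,0,0.6,0])

```text
t: 8.55
tool_pos: [423.7, -112.8, 39.2]
tcp_rot: [0.589, -3.085, 0.003]
force: [0.3, -1.0, 0.1]
width: 85.4
```

```bash
python3 -c "
from h import *
st();go(424,-113.5,40,202)"
```

```text
t 8.55 pos [ 423.7 -112.8   39.2] yaw -158.4 F [ 0.3 -1.   0.1] w 85.4 q6 -0.82 tilt [-0.001 -0.002]
shift [-0.   -0.07 -0.08] turn [-0.1 -0.1 -0.4] q6 -0.82 t 8.55
```

carry_out(targets=[0,0,-0.1,0,0,0,0,0,-0.1,0,0,0,0,0,-0.1,0,0,0,0,0,-0.1,0,0,0,0,0,-0.1,0,0,0,0,0,-0.1,0,0,0], jaw=1)

```text
t: 9.05
tool_pos: [424.5, -113.2, 41.7]
tcp_rot: [-0.59, 3.085, -0.005]
force: [-1.3, 0.1, 8.4]
width: 42.1
```

```bash
python3 -c "
from h import *
st();save('wrist','w8.png');go(423,140,130,202)"
```

```text
t 9.05 pos [ 424.5 -113.2   41.7] yaw -158.3 F [-1.3  0.1  8.4] w 42.1 q6 -0.82 tilt [ 0.001 -0.003]
shift [-9.19 23.56 -8.91] turn [-0.2 -0.  -0.3] q6 -0.82 t 9.1
```

View pics/w8.png

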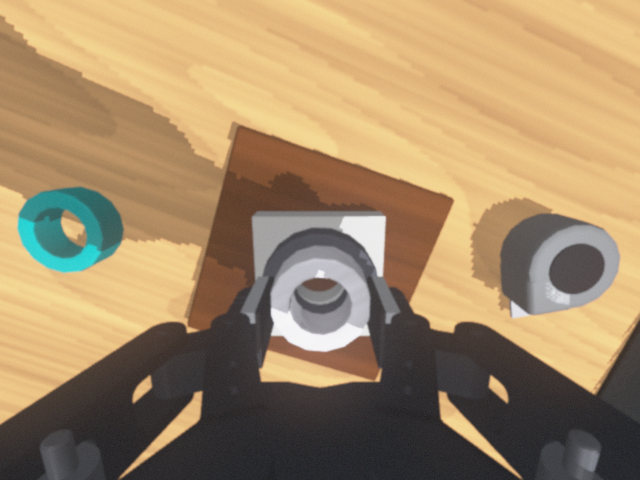

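carry_out(targets=[0,0,-2,0,0,0,0,0,-5,0,0,0,0,0,-8,0,0,0,-0.8,2,-8.9,0,0,0,-2.2,5.6,-8.9,0,0,0,-3.6,9.2,-8.9,0,0,0,-5,12.8,-8.9,0,0,0,-6.4,16.4,-8.9,0,0,0,-7.8,20,-8.9,0,0,0,-9.2,23.5,-8.9,0,0,0,-9.2,23.5,-8.9,0,0,0])

```text
t: 10.02
tool_pos: [422.8, 145.1, 130.4]
tcp_rot: [-0.602, 3.081, -0.001]
force: [-0.3, -0.7, -1.0]
width: 41.6
```

```bash
python3 -c "
from h import *
st();save('wrist','w9.png');go(423,140,12,202)"
```

```text
t 10.02 pos [422.8 145.1 130.4] yaw -157.9 F [-0.3 -0.7 -1. ] w 41.6 q6 -0.23 tilt [ 0.002 -0.   ]
shift [ 0.08 -0.21 11.82] turn [-0.2  0.   0. ] q6 -0.24 t 10.07
```

View pics/w9.png

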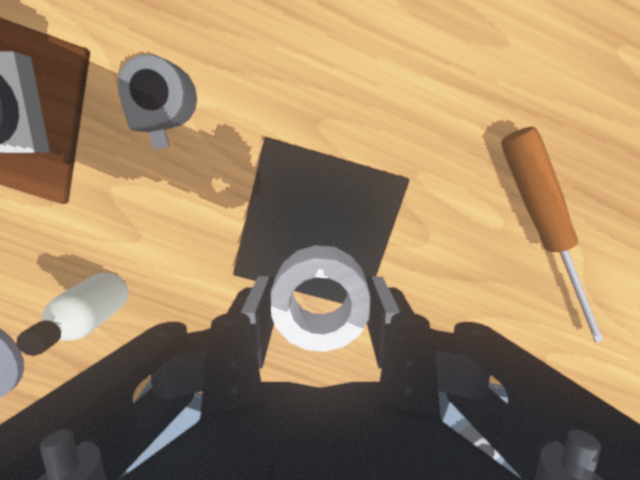

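carry_out(targets=[0.1,-0.2,3,0,0,0,0.1,-0.2,6,0,0,0,0.1,-0.2,9,0,0,0,0.1,-0.2,10.5,0,0,0,0.1,-0.2,11.2,0,0,0,0.1,-0.2,11.6,0,0,0,0.1,-0.2,11.8,0,0,0,0.1,-0.2,11.8,0,0,0])

```text
t: 10.73
tool_pos: [423.7, 139.7, 12.8]
tcp_rot: [-0.599, 3.082, -0.005]
force: [0.1, 1.1, -0.4]
width: 41.5
```

```bash
python3 -c "
from h import *
st();save('wrist','w10.png')"
```

```text
t 10.73 pos [423.7 139.7  12.8] yaw -158.0 F [ 0.1  1.1 -0.4] w 41.5 q6 -0.24 tilt [ 0.003 -0.003]
```

View pics/w10.png

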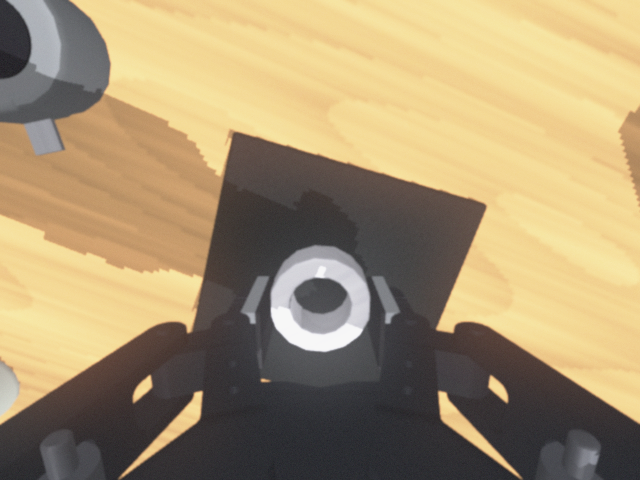

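Now down 2 mm more, then release.

carry_out(targets=[0,0,0.15,0,0,0,0,0,0.25,0,0,0,0,0,0.25,0,0,0])

```text
t: 11.03
tool_pos: [424.5, 139.9, 11.1]
tcp_rot: [-0.599, 3.08, -0.005]
force: [0.9, -0.7, -1.1]
width: 41.3
```

carry_out(targets=[0,0,0,0,0,0,0,0,0,0,0,0,0,0,0,0,0,0,0,0,-3,0,0,0,0,0,-7,0,0,0,0,0,-11,0,0,0,0,0,-14,0,0,0], jaw=0)

```text
t: 11.62
tool_pos: [424.3, 140.4, 154.1]
tcp_rot: [-0.599, 3.077, -0.005]
force: [1.4, 0.0, -0.5]
width: 85.1
```

```bash
python3 -c "
from h import *
st();save('wrist','w11.png');go(424.5,-113.5,150,202)"
```

```text
t 11.62 pos [424.3 140.4 154.1] yaw -158.0 F [ 1.4  0.  -0.5] w 85.1 q6 -0.24 tilt [ 0.007 -0.002]
shift [  9.83 -23.47   0.95] turn [-0.4  0.8  0. ] q6 -0.24 t 11.67
```

View pics/w11.png

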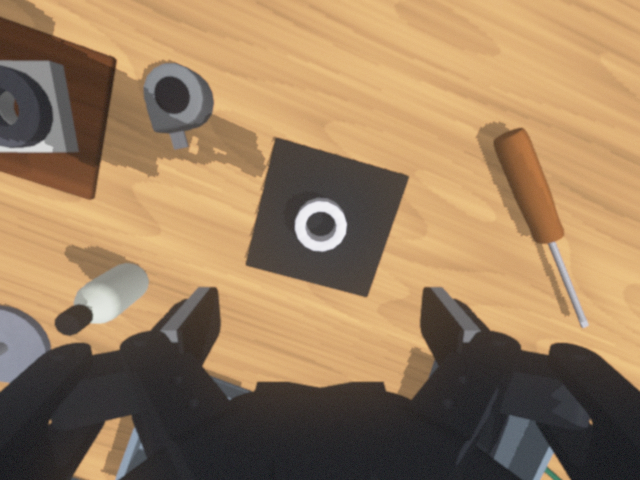

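The spacer lies flat on the mat at (320,224). I'm going back for the washer.

carry_out(targets=[1.4,-3.5,0,0,0,0,2.8,-7,0,0,0,0,4.2,-10.5,0,0,0,0,5.6,-14,0,0,0,0,7,-17.5,0,0,0,0,8.8,-21,0.5,0,0,0,9.8,-23.5,1,0,0.5,0,9.8,-23.5,1,0,0.5,0,9.8,-23.5,1,0,0.5,0])

```text
t: 12.42
tool_pos: [424.7, -115.0, 149.2]
tcp_rot: [-0.594, 3.079, -0.008]
force: [-0.7, 1.1, 0.0]
width: 85.5
```

```bash
python3 -c "
from h import *
g=load('wrist');print('mat spacer',px(g,320,224.5,24),px(g,320,224.5))
st();save('wrist','w12.png');crop('wrist','w12c.png',260,180,380,300,5)"
```

```text
mat spacer [421.9636283  139.26808745  24.        ] [426.41954877 140.97674354   3.60240931]
t 12.42 pos [ 424.7 -115.   149.2] yaw -158.2 F [-0.7  1.1  0. ] w 85.5 q6 -0.83 tilt [ 0.007 -0.004]
```

View pics/w12c.png

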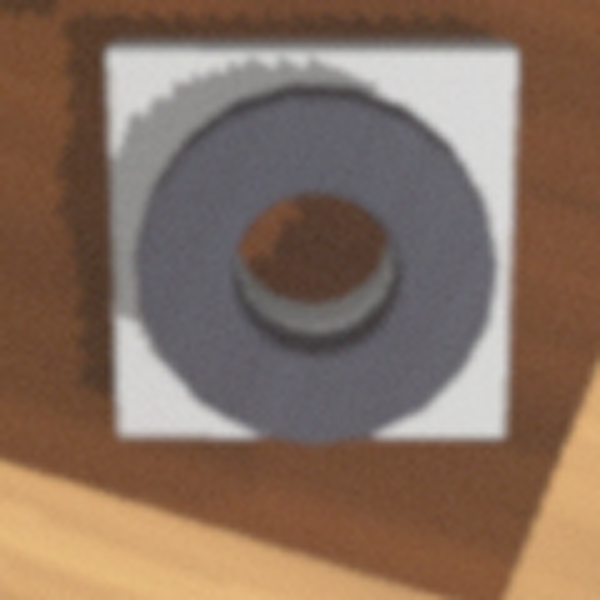

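```bash
python3 -c "
from h import *
g=load('wrist');print('washer',px(g,260+315.5/5-.5,180+262/5-.5,36))
c=[(107,47),(519,48),(507,438),(117,437)]
P=np.array([px(g,260+(x+.5)/5-.5,180+(y+.5)/5-.5,22) for x,y in c]);print(P.mean(0)); e=np.roll(P,-1,0)-P; print(np.degrees(np.arctan2(e[:,1],e[:,0]))%90)
go(424.3,-113.5,18,202)"
```

```text
washer [ 423.34575742 -113.57769088   36.        ]
[ 424.79530682 -113.43628424   22.        ]
[21.726618   22.01367631 21.79152652 21.54317242]
shift [ 0.07  0.13 13.13] turn [-0.3  0.3 -0.1] q6 -0.83 t 12.47
```

carry_out(targets=[0,0,3.5,0,0.3,0,0,0,7,0,0.3,0,0,0,10,0,0.3,0,0,0,11.5,0,0.3,0,0,0,12.5,0,0.3,0,0,0,13,0,0.3,0,0,0,13,0,0.3,0,0,0,13,0,0.3,0])

```text
t: 13.13
tool_pos: [425.8, -113.7, 19.7]
tcp_rot: [-0.6, 3.083, -0.009]
force: [-1.2, -0.7, 0.3]
width: 85.2
```

```bash
python3 -c "
from h import *
st();go(424.0,-113.5,18,202)"
```

```text
t 13.13 pos [ 425.8 -113.7   19.7] yaw -158.0 F [-1.2 -0.7  0.3] w 85.2 q6 -0.83 tilt [ 0.002 -0.005]
shift [0.16 0.09 0.17] turn [-0.3 -0.   0. ] q6 -0.83 t 13.13
```

carry_out(targets=[0.1,0,0.2,0,0,0,0.1,0,0.2,0,0,0,0.1,0,0.2,0,0,0,0.1,0,0.2,0,0,0,0.1,0,0.2,0,0,0,0.1,0,0.2,0,0,0], jaw=1)

```text
t: 13.63
tool_pos: [425.4, -114.1, 19.2]
tcp_rot: [-0.6, 3.081, -0.01]
force: [-3.0, 2.5, 11.1]
width: 56.2
```

```bash
python3 -c "
from h import *
st();save('wrist','w13.png');save('scene','s13.png');crop('scene','s13c.png',290,160,420,270,6)"
```

```text
t 13.63 pos [ 425.4 -114.1   19.2] yaw -158.0 F [-3.   2.5 11.1] w 56.2 q6 -0.83 tilt [ 0.004 -0.006]
```

View pics/s13c.png

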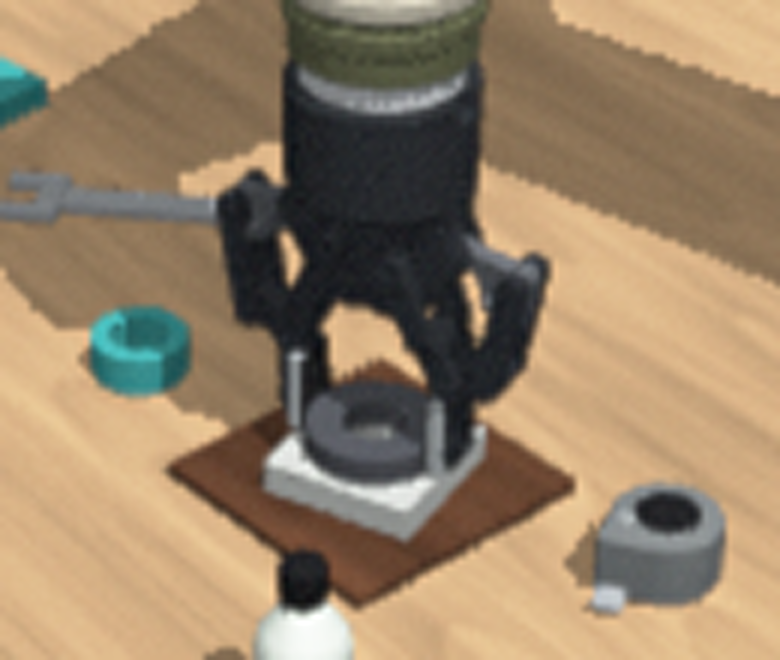

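View pics/w13.png

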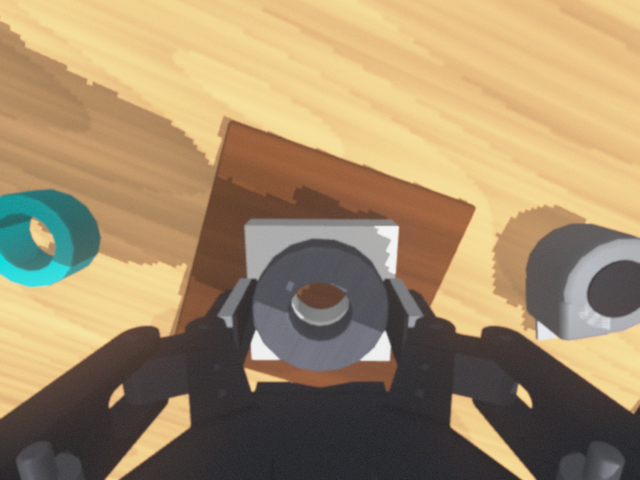

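The washer is gripped well down its side, with the plate left below. I'm lifting it towards the post.

```bash
python3 -c "
from h import *
go(659.4,-105.6,110,202)"
```

```text
shift [-22.02  -8.06  -9.  ] turn [-0.4  0.1  0. ] q6 -0.83 t 13.73
```

carry_out(targets=[0,0,-1.5,0,0,0,0,0,-4,0,0,0,0,0,-7,0,0,0,-2,-0.7,-9,0,0,0,-5.6,-2,-9,0,0,0,-9.2,-3.3,-9,0,0,0,-12.8,-4.6,-9,0,0,0,-16.4,-6,-9,0,0,0,-20,-7.3,-9,0,0,0,-22,-8,-9,0,0,0,-22,-8,-9,0,0,0,-22,-8,-9,0,0,0])

```text
t: 14.73
tool_pos: [659.3, -104.9, 109.1]
tcp_rot: [-0.601, 3.082, -0.009]
force: [-1.3, -0.6, -1.6]
width: 55.8
```

```bash
python3 -c "
from h import *
st();save('wrist','w14.png');save('scene','s14.png');crop('scene','s14c.png',200,190,340,310,5.5);save('top','t14.png');crop('top','t14c.png',280,140,400,240,6);go(659.4,-105.6,60,202)"
```

```text
t 14.73 pos [ 659.3 -104.9  109.1] yaw -157.9 F [-1.3 -0.6 -1.6] w 55.8 q6 -0.66 tilt [ 0.003 -0.005]
shift [-0.15 -0.09  4.99] turn [-0.3  0.   0. ] q6 -0.66 t 14.88
```

View pics/s14c.png

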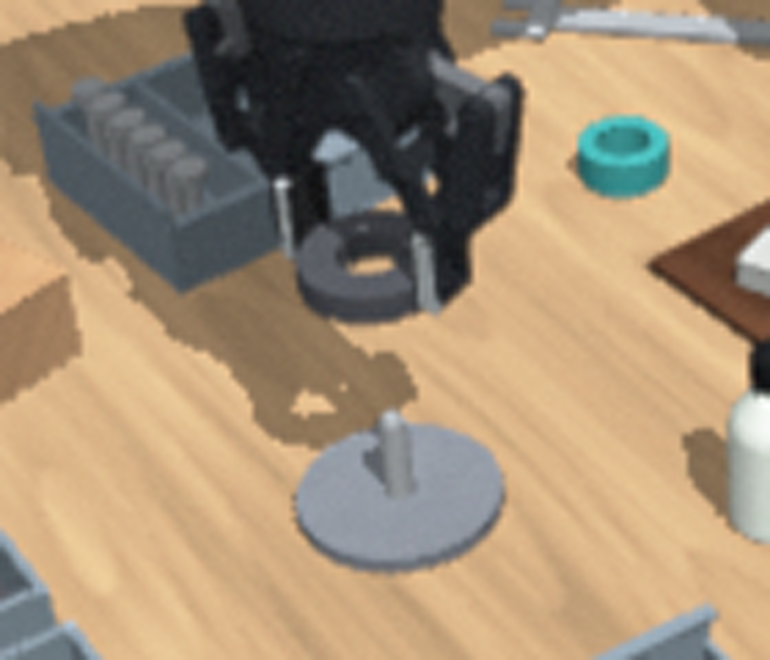

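View pics/w14.png

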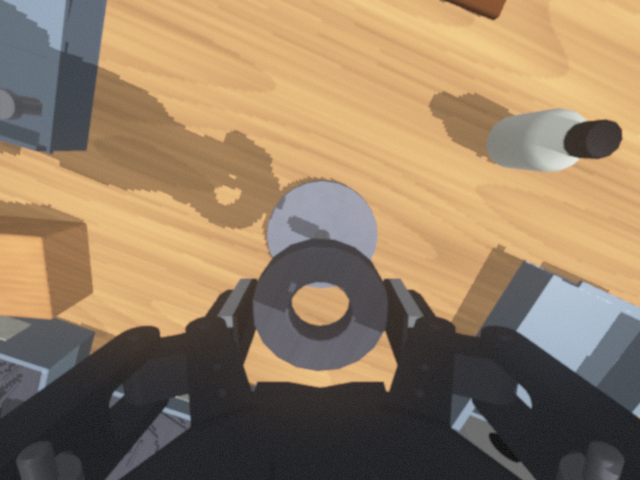

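View pics/t14c.png

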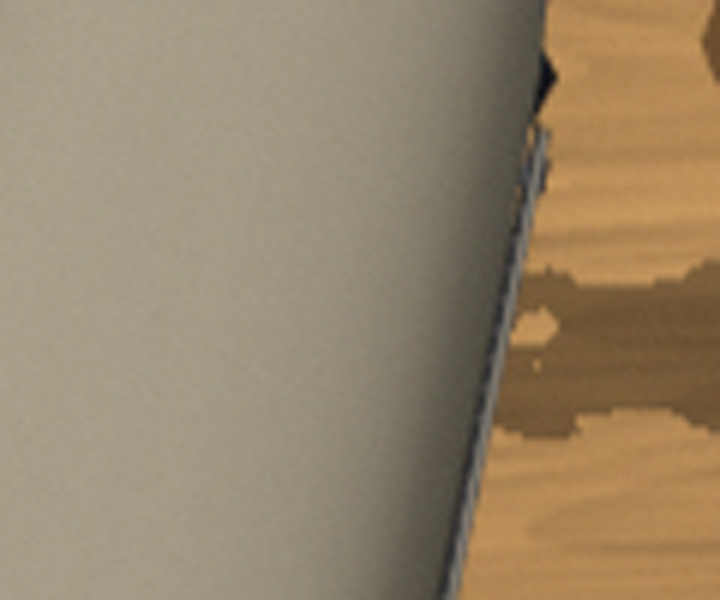

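```bash
python3 -c "
from h import *
np.set_printoptions(precision=1,suppress=True)
g=load('wrist');W=cloud(g);d=g['depth']
m=(abs(W[...,2]-8)<2.5)&(d>0)&(np.hypot(W[...,0]-658,W[...,1]+105)<60)
c=g['color'].astype(int); m&=(c[...,2]>=c[...,0]-5)
ys,xs=np.nonzero(m); print(len(xs),xs.min(),xs.max(),ys.min(),ys.max())
Q=W[m][:,:2].astype(np.float32)
# circle fit on hull boundary points far from washer
h=cv2.convexHull(Q)[:,0]; 
from scipy.optimize import least_squares
hh=h[h[:,0]<665]
# exclude cut edge: keep those on the upper arc
s=least_squares(lambda p:np.hypot(hh[:,0]-p[0],hh[:,1]-p[1])-42,[658,-105],loss='soft_l1'); print('base',s.x,abs(s.fun).max(),len(hh))
print('L,R,T',px(g,266,230,8),px(g,378,230,8),px(g,322,180,8))
print('washer top c',px(g,320.5,303.5,126),'hole top c',px(g,320.5,303,126))
s=load('scene');C=lambda x,y:(200+(x+.5)/5.5-.5,190+(y+.5)/5.5-.5)
print('scene washer',px(s,*C(370,262),126),'post top',px(s,*C(389,413),46),'base',px(s,*C(399,497),8))
"

```

```text
5511 267 376 181 286
base [ 659.5 -104.3] 1.2851803204345984 40
L,R,T [ 669.4 -144.6    8. ] [637.9 -67.2   8. ] [ 619.4 -119.8    8. ]
washer top c [ 655.5 -105.7  126. ] hole top c [ 655.3 -105.8  126. ]
scene washer [ 660.8 -100.2  126. ] post top [ 656.6 -107.8   46. ] base [ 659.6 -101.5    8. ]
```

```bash
python3 -c "
from h import *
st();go(660.8,-104.6,55,202)"
```

```text
t 14.88 pos [ 657.5 -105.1  109.8] yaw -158.0 F [-0.3 -0.2 -2.1] w 55.9 q6 -0.66 tilt [ 0.002 -0.005]
shift [-0.32 -0.05  5.48] turn [-0.3  0.   0. ] q6 -0.66 t 14.88
```

carry_out(targets=[-0.3,0,2,0,0,0,-0.3,0,4,0,0,0,-0.3,0,5.2,0,0,0,-0.3,0,5.2,0,0,0,-0.3,0,5.2,0,0,0])

```text
t: 15.3
tool_pos: [659.0, -104.1, 57.6]
tcp_rot: [0.599, -3.083, 0.007]
force: [0.2, -0.7, -0.9]
width: 55.9
```

```bash
python3 -c "
from h import *
st();save('wrist','w15.png');crop('wrist','w15c.png',240,160,400,320,4);save('scene','s15.png');crop('scene','s15c.png',220,210,320,300,7);st()"
```

```text
t 15.30 pos [ 659.  -104.1   57.6] yaw -158.0 F [ 0.2 -0.7 -0.9] w 55.9 q6 -0.66 tilt [ 0.    -0.005]
t 15.40 pos [ 660.8 -104.5   59.2] yaw -158.0 F [ 1.1  0.4 -1.3] w 55.8 q6 -0.66 tilt [ 0.004 -0.006]
```

View pics/s15c.png

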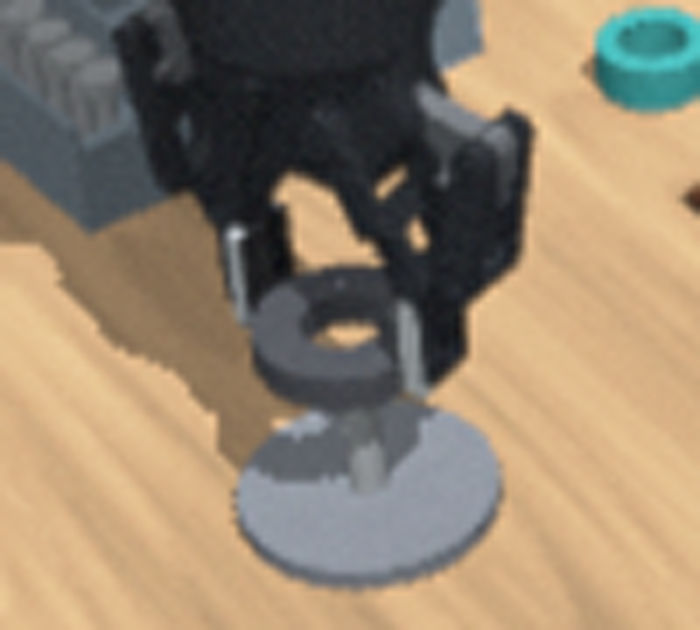

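View pics/w15.png

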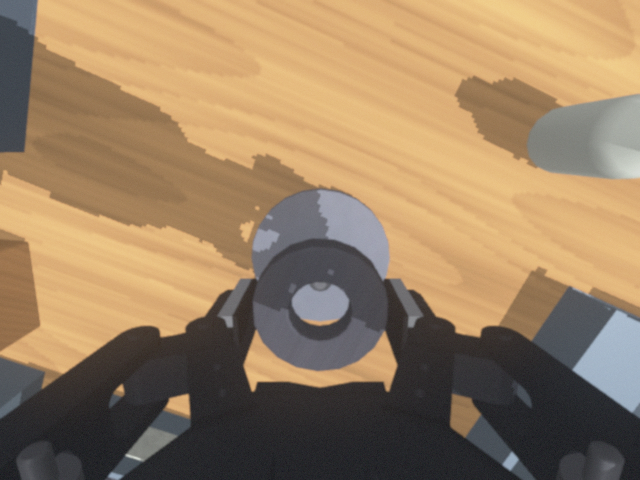

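```bash
python3 -c "
from h import *
np.set_printoptions(precision=1,suppress=True)
crop('wrist','w15d.png',270,250,370,350,7)
g=load('wrist');print(px(g,320,286,46),'washer',px(g,320.5,303.5,75))
print('base L R T',px(g,252,250,8),px(g,389,250,8),px(g,320,188,8))
s=load('scene');C=lambda x,y:(220+(x+.5)/7-.5,210+(y+.5)/7-.5)
print('scene hole',px(s,*C(343,330),75))
"

```

```text
[ 659.5 -103.6   46. ] washer [ 655.  -105.1   75. ]
base L R T [ 668.5 -143.9    8. ] [637.8 -68.1   8. ] [ 619.1 -120.1    8. ]
scene hole [ 661.9 -100.8   75. ]
```

View pics/w15d.png

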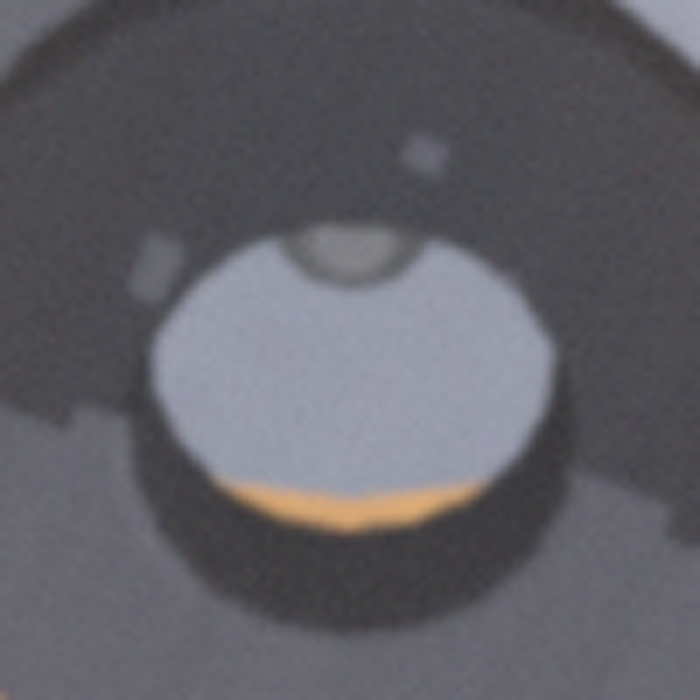

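```bash
python3 -c "
from h import *
g=load('wrist');print(px(g,320,281.5,46))
st();go(660.8,-104.3,20,202);go(660.8,-104.3,6.2,202)"
```

```text
[ 657.33811366 -104.46517481   46.        ]
t 15.40 pos [ 660.8 -104.5   59.2] yaw -158.0 F [ 1.1  0.4 -1.3] w 55.8 q6 -0.66 tilt [ 0.004 -0.006]
shift [-0.    0.05  3.92] turn [-0.4  0.1  0. ] q6 -0.66 t 15.4
shift [-0.    0.05  5.3 ] turn [-0.4  0.1  0. ] q6 -0.66 t 15.4
```

carry_out(targets=[-0.1,0,1,0,0,0,-0.1,0,2,0,0,0,-0.1,0,3,0,0,0,-0.1,0,3.9,0,0,0,-0.1,0,3.9,0,0,0])

```text
t: 15.82
tool_pos: [659.8, -103.8, 16.9]
tcp_rot: [0.599, -3.082, 0.006]
force: [-0.5, -0.0, -2.1]
width: 55.9
```

```bash
python3 -c "
from h import *
st();save('wrist','w16.png');crop('wrist','w16c.png',220,200,420,400,3.5);st();go(660.8,-104.3,6.2,202)"
```

```text
t 15.82 pos [ 659.8 -103.8   16.9] yaw -158.0 F [-0.5 -0.  -2.1] w 55.9 q6 -0.66 tilt [-0.001 -0.004]
t 15.87 pos [ 660.3 -103.9   18. ] yaw -158.0 F [ 0.7  0.3 -1.5] w 55.7 q6 -0.66 tilt [-0.    -0.005]
shift [-0.03 -0.05  1.18] turn [-0.2 -0.1  0. ] q6 -0.66 t 15.87
```

View pics/w16c.png

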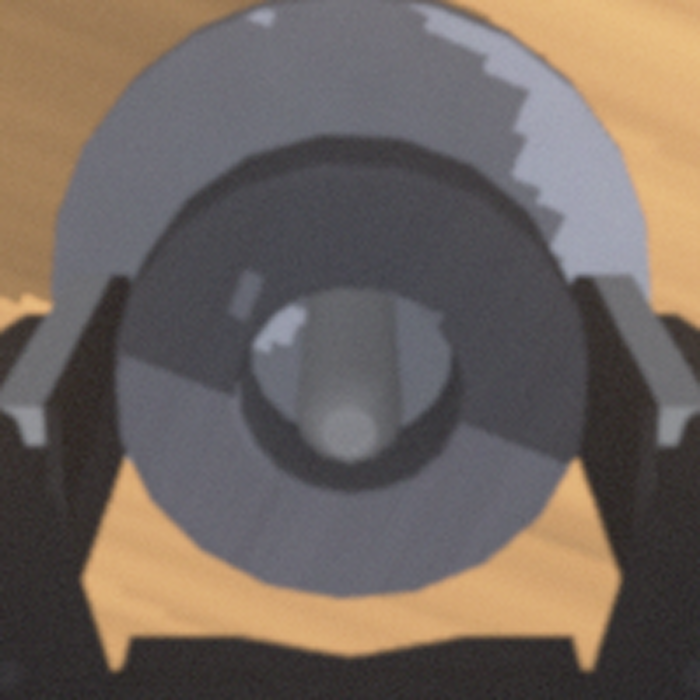

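The post stands inside the washer's hole, in crop (345,375). I'm lowering it to the base.

carry_out(targets=[0,0,0.5,0,0,0,0,0,0.9,0,0,0,0,0,1.1,0,0,0,0,0,1.2,0,0,0,0,0,1.2,0,0,0])

```text
t: 16.28
tool_pos: [660.2, -103.9, 5.8]
tcp_rot: [0.599, -3.083, 0.007]
force: [0.6, 0.6, -1.3]
width: 55.8
```

```bash
python3 -c "
from h import *
st()"
```

```text
t 16.28 pos [ 660.2 -103.9    5.8] yaw -158.0 F [ 0.6  0.6 -1.3] w 55.8 q6 -0.66 tilt [-0.    -0.004]
```

carry_out(targets=[0,0,0,0,0,0,0,0,0,0,0,0,0,0,0,0,0,0,0,0,-3,0,0,0,0,0,-7,0,0,0,0,0,-11,0,0,0,0,0,-14,0,0,0], jaw=0)

```text
t: 16.87
tool_pos: [661.2, -103.5, 149.7]
tcp_rot: [-0.599, 3.082, -0.009]
force: [1.1, 0.2, 0.9]
width: 85.2
```

```bash
python3 -c "
from h import *
st();save('wrist','w17.png');crop('wrist','w17c.png',250,160,390,290,5);go(422.8,139.6,150,202);g=load('wrist')"
```

```text
t 16.87 pos [ 661.2 -103.5  149.7] yaw -158.0 F [1.1 0.2 0.9] w 85.2 q6 -0.66 tilt [ 0.003 -0.005]
shift [13.23 31.66  0.15] turn [-0.7  0.5  0. ] q6 -0.66 t 16.92
```

View pics/w17c.png

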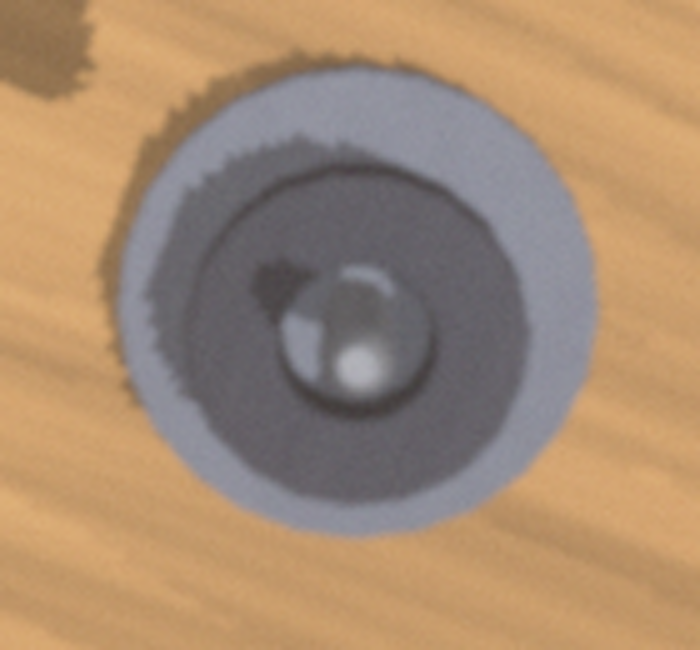

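```bash
python3 -c "
from h import *
np.set_printoptions(precision=1,suppress=True)
g=load('wrist');C=lambda x,y:(250+(x+.5)/5-.5,160+(y+.5)/5-.5)
print('base',px(g,*C(359,302),8),'washer',px(g,*C(358,333),22),'post top',px(g,*C(358,368),46));st()"
```

```text
base [ 656.6 -104.5    8. ] washer [ 658.8 -103.8   22. ] post top [ 658.6 -103.8   46. ]
t 16.92 pos [ 664.1 -104.3  156.4] yaw -158.0 F [ 2.  -0.2  4.4] w 85.4 q6 -0.66 tilt [ 0. -0.]
```

Washer seated flat around the post. I'm going back to the mat for the spacer.

carry_out(targets=[1.4,3.4,0,0,0,0,2.8,6.8,0,0,0,0,4.2,10.2,0,0,0,0,5.6,13.6,0,0,0,0,7,17,0,0,0,0,8.4,20.4,0,0,0,0,9.8,23.8,0,0,0,0,11.2,27.2,0,0,0,0,12.6,30.6,0,0,0,0,13.4,31.8,0,0,0,0,13.4,31.8,0,0,0,0,13.4,31.8,0,0,0,0])

```text
t: 17.92
tool_pos: [421.0, 140.6, 152.1]
tcp_rot: [-0.6, 3.071, -0.017]
force: [0.7, 0.1, 0.0]
width: 85.5
```

```bash
python3 -c "
from h import *
st();save('wrist','w18.png');crop('wrist','w18c.png',250,160,390,290,5)
st();go(423.5,139.7,8,202)"
```

```text
t 17.92 pos [421.  140.6 152.1] yaw -157.9 F [0.7 0.1 0. ] w 85.5 q6 -0.24 tilt [ 0.014 -0.008]
t 17.97 pos [421.8 140.1 152.1] yaw -158.0 F [-0.1 -0.3  0.9] w 85.7 q6 -0.24 tilt [ 0.014 -0.008]
shift [1.000e-02 9.000e-02 1.441e+01] turn [-0.7  0.6  0. ] q6 -0.24 t 17.97
```

View pics/w18c.png

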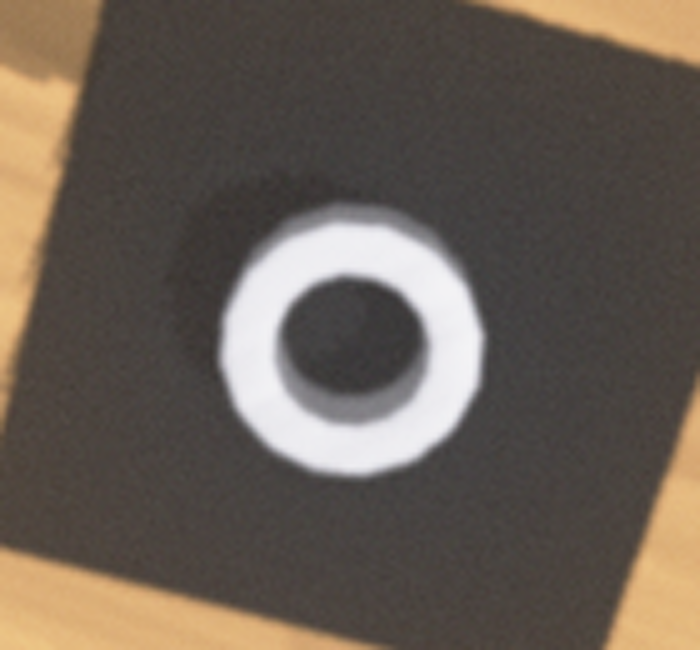

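carry_out(targets=[0,0.1,4,-0.5,0.6,0,0,0.1,8,-0.5,0.6,0,0,0.1,11,-0.5,0.6,0,0,0.1,12.8,-0.5,0.6,0,0,0.1,13.8,-0.5,0.6,0,0,0.1,14.3,-0.5,0.6,0,0,0.1,14.3,-0.5,0.6,0])

```text
t: 18.55
tool_pos: [424.0, 138.8, 7.9]
tcp_rot: [0.597, -3.083, 0.007]
force: [-0.6, -0.0, 1.1]
width: 85.7
```

```bash
python3 -c "
from h import *
st();go(424,139.7,8.5,202)"
```

```text
t 18.55 pos [424.  138.8   7.9] yaw -158.1 F [-0.6 -0.   1.1] w 85.7 q6 -0.24 tilt [-0.    -0.004]
shift [-0.03  0.08 -0.06] turn [-0.2 -0.1 -0.1] q6 -0.24 t 18.55
```

carry_out(targets=[0,0,0,0,0,0,0,0,0,0,0,0,0,0,0,0,0,0,0,0,0,0,0,0,0,0,0,0,0,0,0,0,0,0,0,0], jaw=1)

```text
t: 19.05
tool_pos: [425.1, 139.0, 9.4]
tcp_rot: [-0.598, 3.082, -0.007]
force: [-2.2, -1.1, 7.8]
width: 41.6
```

```bash
python3 -c "
from h import *
st();save('wrist','w19.png');g=load('wrist');go(660,-104,120,202)"
```

```text
t 19.05 pos [425.1 139.    9.4] yaw -158.1 F [-2.2 -1.1  7.8] w 41.6 q6 -0.24 tilt [ 0.003 -0.004]
shift [-12.72 -31.37 -10.9 ] turn [-0.3  0.  -0.1] q6 -0.24 t 19.1
```

View pics/w19.png

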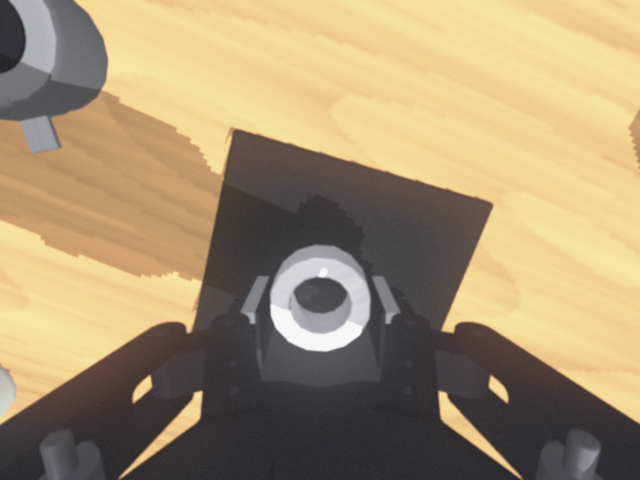

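carry_out(targets=[0,0,-2.5,0,0,0,0,0,-6,0,0,0,0,0,-10,0,0,0,-0.5,-1.2,-13.5,0,0,0,-1.9,-4.7,-14,0,0,0,-3.3,-8.2,-14,0,0,0,-4.7,-11.7,-14,0,0,0,-6.1,-15.2,-14,0,0,0,-7.5,-18.6,-14,0,0,0,-8.9,-22,-14,0,0,0,-10.3,-25.5,-14,0,0,0,-11.7,-29,-14,0,0,0])

```text
t: 20.1
tool_pos: [642.5, -87.0, 151.3]
tcp_rot: [-0.598, 3.082, -0.008]
force: [1.5, 0.8, -1.4]
width: 41.2
```

```bash
python3 -c "
from h import *
st();go(660,-104,75,202)"
```

```text
t 20.10 pos [642.5 -87.  151.3] yaw -158.0 F [ 1.5  0.8 -1.4] w 41.2 q6 -0.64 tilt [ 0.003 -0.004]
shift [-0.98 -2.19  7.64] turn [-0.3  0.1 -0. ] q6 -0.64 t 20.1
```

carry_out(targets=[-1,-2.2,1,0,0,0,-1,-2.2,4,0,0,0,-1,-2.2,6.5,0,0,0,-1,-2.2,7.6,0,0,0,-1,-2.2,7.6,0,0,0,-1,-2.2,7.6,0,0,0])

```text
t: 20.6
tool_pos: [659.7, -103.5, 75.4]
tcp_rot: [-0.599, 3.083, -0.007]
force: [0.3, -0.9, -1.6]
width: 41.5
```

```bash
python3 -c "
from h import *
st();save('wrist','w20.png');crop('wrist','w20c.png',240,180,400,340,4.5);save('scene','s20.png');crop('scene','s20c.png',220,200,320,300,7);st();go(660,-104,55,202)"
```

```text
t 20.60 pos [ 659.7 -103.5   75.4] yaw -158.0 F [ 0.3 -0.9 -1.6] w 41.5 q6 -0.66 tilt [ 0.002 -0.004]
t 20.70 pos [ 661.4 -103.9   77.6] yaw -158.0 F [-0.3 -0.4 -0.5] w 41.6 q6 -0.66 tilt [ 0.006 -0.005]
shift [0.14 0.05 2.26] turn [-0.4  0.2 -0. ] q6 -0.66 t 20.7
```

View pics/w20c.png

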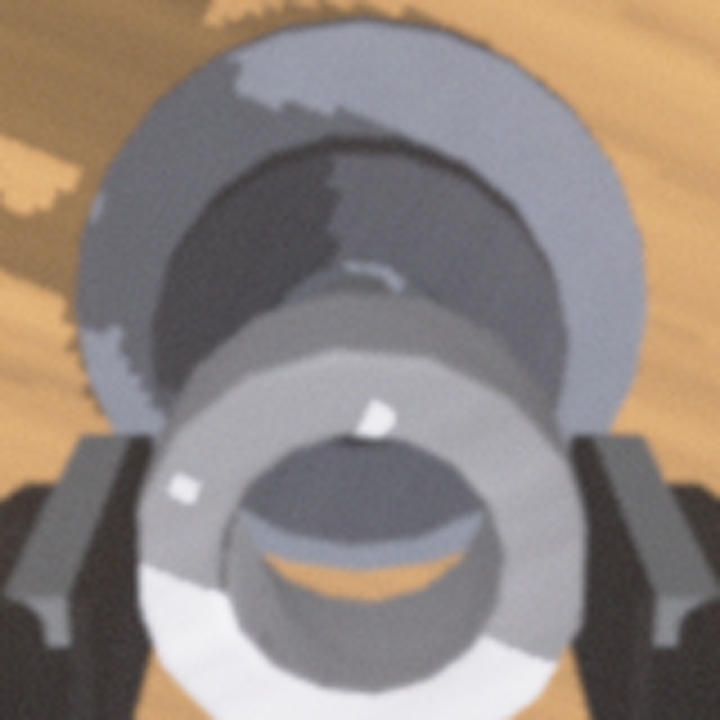

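View pics/s20c.png

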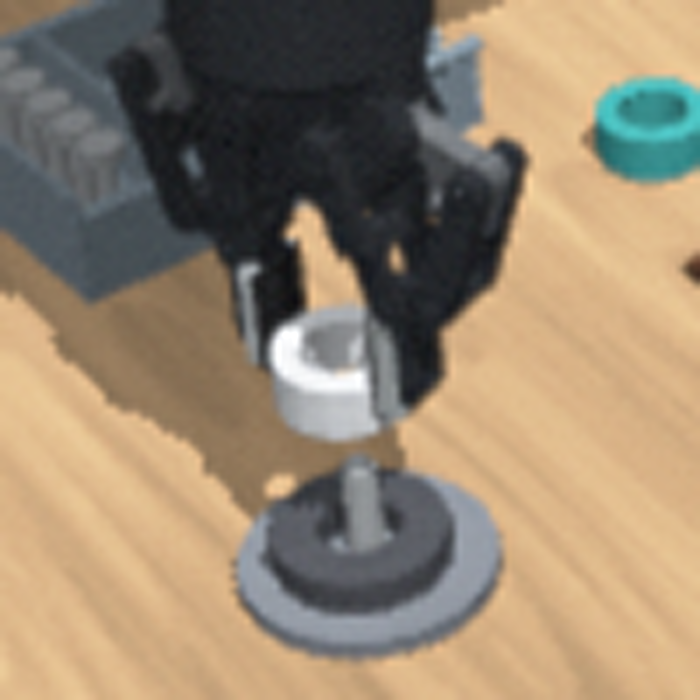

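carry_out(targets=[0.1,0,1,0,0,0,0.1,0,2,0,0,0,0.1,0,2.1,0,0,0,0.1,0,2.1,0,0,0])

```text
t: 21.03
tool_pos: [659.6, -104.0, 55.6]
tcp_rot: [-0.599, 3.081, -0.008]
force: [0.6, -0.2, -1.0]
width: 41.4
```

```bash
python3 -c "
from h import *
st();save('wrist','w21.png');crop('wrist','w21c.png',240,220,400,380,4.5);st();go(660.2,-104,35,202)"
```

```text
t 21.03 pos [ 659.6 -104.    55.6] yaw -158.0 F [ 0.6 -0.2 -1. ] w 41.4 q6 -0.66 tilt [ 0.004 -0.005]
t 21.08 pos [ 660.  -104.1   56. ] yaw -158.0 F [-0.3  0.8 -1.9] w 41.5 q6 -0.66 tilt [ 0.005 -0.005]
shift [-0.02  0.02  2.1 ] turn [-0.4  0.1 -0. ] q6 -0.66 t 21.08
```

View pics/w21c.png

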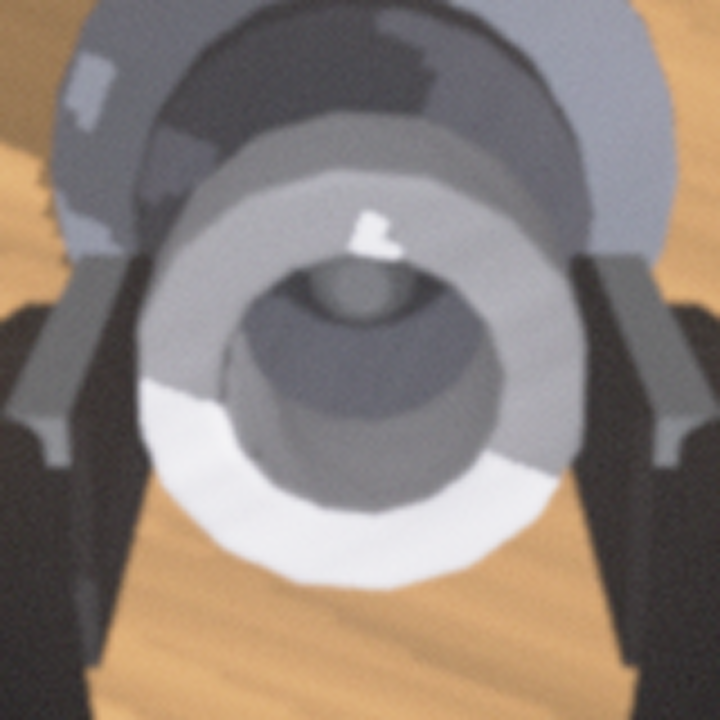

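```bash
python3 -c "
from h import *
g=load('wrist');C=lambda x,y:(240+(x+.5)/4.5-.5,220+(y+.5)/4.5-.5)
print('post',px(g,*C(362,287),46),'spacer',px(g,*C(362,380),70.5),'washer',px(g,*C(365,240),22))"
```

```text
post [ 658.12975288 -104.21014606   46.        ] spacer [ 656.97406492 -104.5337628    70.5       ] washer [ 661.66551637 -102.52124822   22.        ]
```

carry_out(targets=[-0.1,0,0.8,0,0,0,-0.1,0,1.6,0,0,0,-0.1,0,2.2,0,0,0,-0.1,0,2.6,0,0,0,-0.1,0,2.75,0,0,0,-0.1,0,2.75,0,0,0])

```text
t: 21.58
tool_pos: [660.6, -103.8, 28.0]
tcp_rot: [-0.599, 3.081, -0.008]
force: [-0.4, -0.1, -1.5]
width: 41.4
```

```bash
python3 -c "
from h import *
st();save('wrist','w22.png');crop('wrist','w22c.png',240,220,400,380,4.5);st()"
```

```text
t 21.58 pos [ 660.6 -103.8   28. ] yaw -158.0 F [-0.4 -0.1 -1.5] w 41.4 q6 -0.66 tilt [ 0.004 -0.005]
t 21.63 pos [ 661.  -103.9   28.4] yaw -158.0 F [-0.2 -0.6 -1.1] w 41.5 q6 -0.66 tilt [ 0.004 -0.005]
```

View pics/w22c.png

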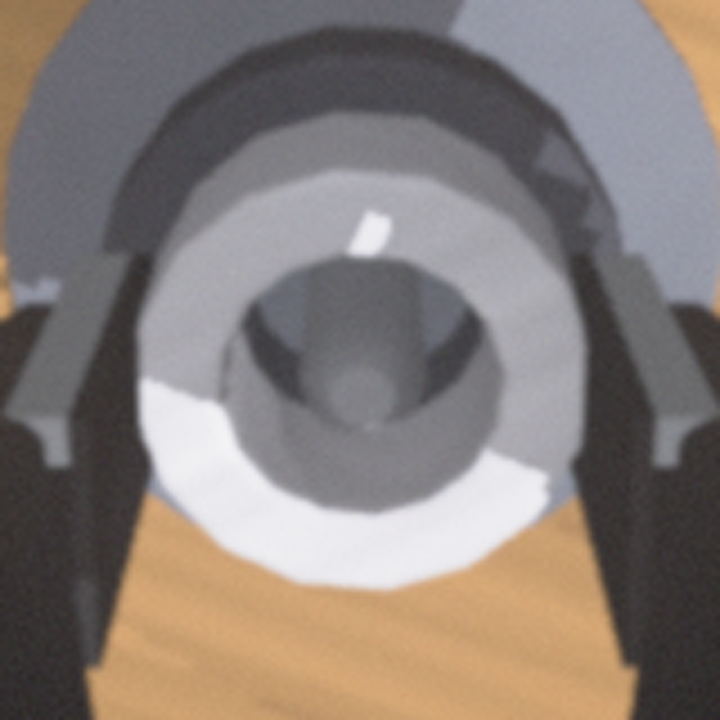

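The spacer is over the post, at crop (362,380), and 1 mm above the washer. I'm releasing it.

carry_out(targets=[0,0,0.05,0,0,0,0,0,0.05,0,0,0,0,0,0,0,0,0,0,0,-1,0,0,0,0,0,-4,0,0,0,0,0,-8,0,0,0,0,0,-12,0,0,0], jaw=0)

```text
t: 22.22
tool_pos: [659.6, -103.1, 149.5]
tcp_rot: [-0.599, 3.082, -0.007]
force: [1.1, 0.4, -1.0]
width: 85.4
```

```bash
python3 -c "
from h import *
st();save('wrist','w23.png');crop('wrist','w23c.png',250,160,390,290,5);st();go(424.6,-113.5,150,202)"
```

```text
t 22.22 pos [ 659.6 -103.1  149.5] yaw -158.0 F [ 1.1  0.4 -1. ] w 85.4 q6 -0.66 tilt [ 0.003 -0.004]
t 22.27 pos [ 664.1 -104.2  160.3] yaw -158.0 F [ 2.9 -0.6  7.2] w 85.3 q6 -0.66 tilt [ 0.017 -0.008]
shift [22.56  8.12  0.64] turn [-0.8  0.7 -0. ] q6 -0.66 t 22.27
```

View pics/w23c.png

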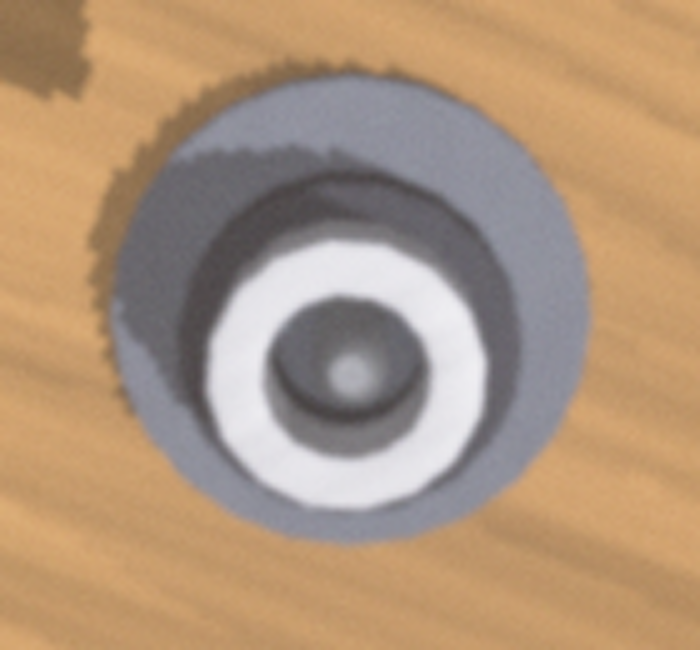

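The spacer is concentric with the post, with its top centre at crop (347,373). The plate is next. On the way I'll set the opening to about 66 mm to measure how far back the fingertips sit.

carry_out(targets=[3.5,1.3,0,0,0,0,7,2.5,0,0,0,0,10.5,3.8,0,0,0,0,14,5,0,0,0,0,17.5,6.3,0,0,0,0,21,7.5,0,0,0,0,22.5,8.1,1,-0.5,0.5,0,22.5,8.1,1,-0.5,0.5,0,22.5,8.1,1,-0.5,0.5,0], jaw=0.22)

```text
t: 23.02
tool_pos: [425.4, -113.8, 147.3]
tcp_rot: [-0.597, 3.078, -0.009]
force: [0.1, -0.3, 0.4]
width: 66.5
```

```bash
python3 -c "
from h import *
st();save('wrist','w24.png');crop('wrist','w24c.png',260,180,380,300,5)
o=observe();g=load('wrist');W=cloud(g);d=g['depth']
for a,b in((120,260),(380,520)):
    Q=W[260:380,a:b].reshape(-1,3);D=d[260:380,a:b].ravel();z=Q[(D>0)&(D<180)][:,2];print(np.sort(z)[:5]-o['tool_pos'][2])
"
```

```text
t 23.02 pos [ 425.4 -113.8  147.3] yaw -158.1 F [ 0.1 -0.3  0.4] w 66.5 q6 -0.83 tilt [ 0.007 -0.004]
[4.63662463 4.96252779 5.06311191 5.37465412 5.74214607]
[4.28908025 4.81176176 4.83267138 4.96111578 5.16075516]
```

View pics/w24.png

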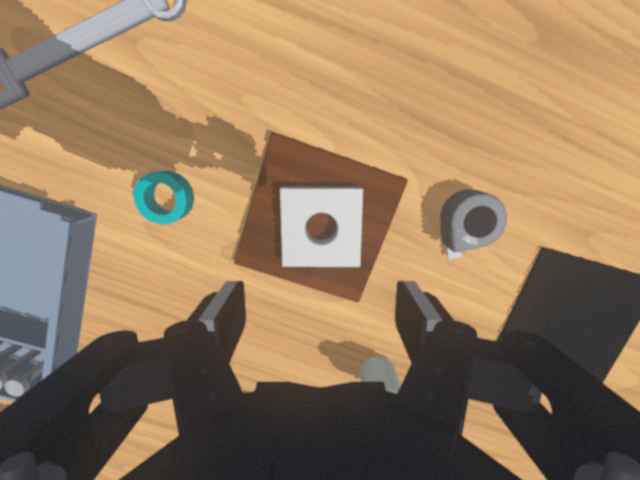

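View pics/w24c.png

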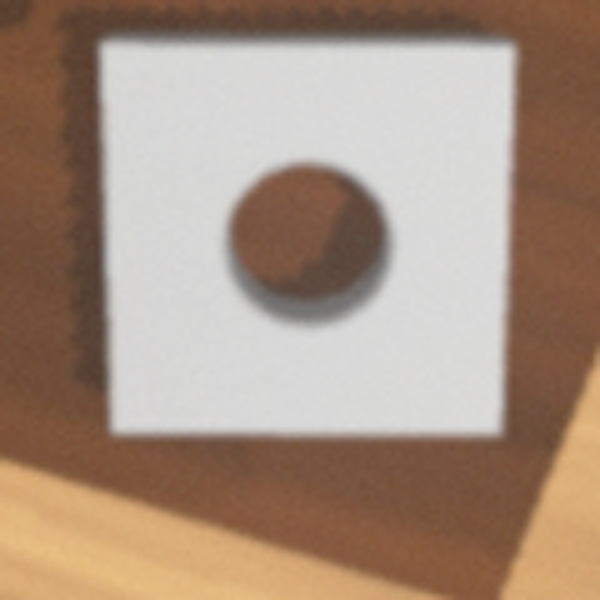

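```bash
python3 -c "
from h import *
g=load('wrist')
c=[(100,41),(517,43),(504,436),(110,434)]
P=np.array([px(g,260+(x+.5)/5-.5,180+(y+.5)/5-.5,22) for x,y in c]);print(P.mean(0)); e=np.roll(P,-1,0)-P; print(np.degrees(np.arctan2(e[:,1],e[:,0]))%90)
go(424.7,-113.6,4.5,201.7)"
```

```text
[ 424.82788061 -113.40654014   22.        ]
[21.7086009  21.97728411 21.76639564 21.58118346]
shift [ 0.24  0.22 14.3 ] turn [-0.4  0.3  0.3] q6 -0.83 t 23.07
```

carry_out(targets=[0.1,0.1,2,-0.3,0.3,0,0.1,0.1,5,-0.3,0.3,0,0.1,0.1,8,-0.3,0.3,0,0.1,0.1,10.5,-0.3,0.3,0,0.1,0.1,12.5,-0.3,0.3,0,0.1,0.1,13.7,-0.3,0.3,0,0.1,0.1,14.2,-0.3,0.3,0,0.1,0.1,14.2,-0.3,0.3,0,0.1,0.1,14.2,-0.3,0.3,0], jaw=0)

```text
t: 23.82
tool_pos: [427.8, -114.5, 5.9]
tcp_rot: [-0.599, 3.082, -0.004]
force: [0.3, 0.4, 0.4]
width: 85.2
```

```bash
python3 -c "
from h import *
st();save('wrist','w25.png');go(424.7,-113.6,4.5,201.7)"
```

```text
t 23.82 pos [ 427.8 -114.5    5.9] yaw -158.0 F [0.3 0.4 0.4] w 85.2 q6 -0.83 tilt [ 0.002 -0.002]
shift [0.27 0.22 0.18] turn [-0.2  0.1  0.3] q6 -0.83 t 23.87
```

View pics/w25.png

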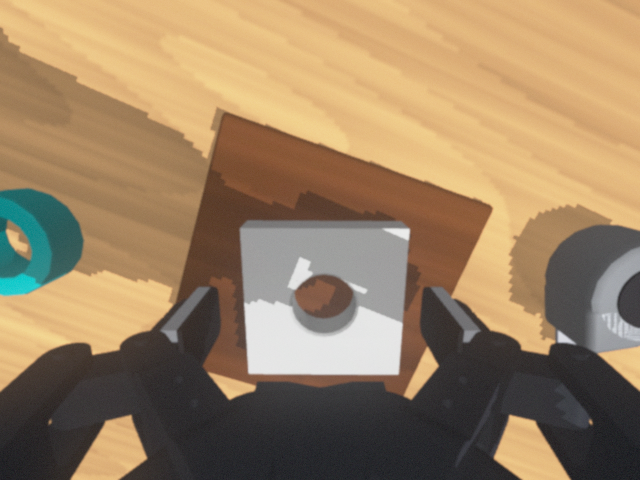

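carry_out(targets=[0.25,0.2,0.15,0,0,0,0.25,0.2,0.15,0,0,0,0.25,0.2,0.15,0,0,0,0.25,0.2,0.15,0,0,0,0.25,0.2,0.15,0,0,0,0.25,0.2,0.15,0,0,0], jaw=1)

```text
t: 24.37
tool_pos: [425.5, -113.8, 6.2]
tcp_rot: [-0.599, 3.08, -0.006]
force: [-1.9, 1.9, 6.9]
width: 64.3
```

```bash
python3 -c "
from h import *
st();save('scene','s26.png');crop('scene','s26c.png',290,160,420,270,6);save('wrist','w26.png');go(679,107,160,180)"
```

```text
t 24.37 pos [ 425.5 -113.8    6.2] yaw -158.0 F [-1.9  1.9  6.9] w 64.3 q6 -0.83 tilt [ 0.005 -0.003]
shift [-31.83  10.91 -15.32] turn [-0.2  0.2 22. ] q6 -0.83 t 24.47
```

View pics/s26c.png

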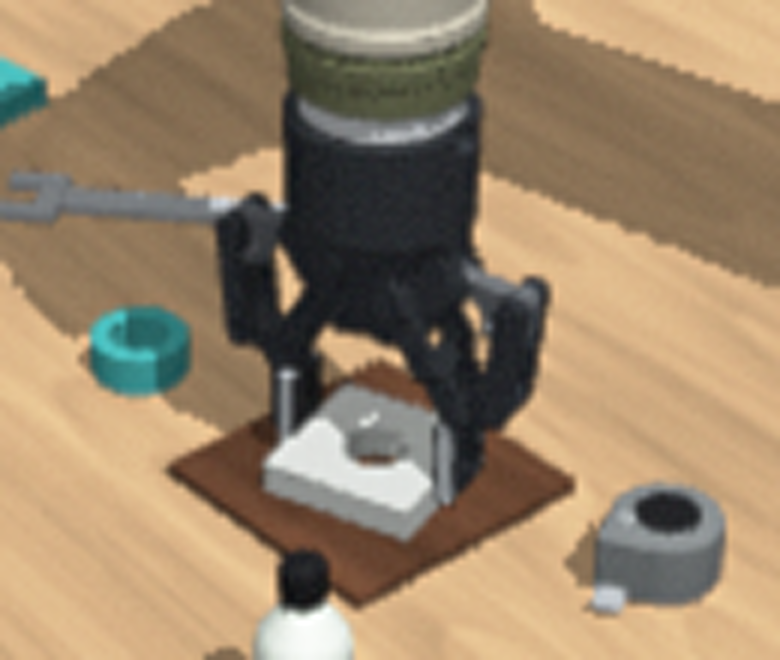

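View pics/w26.png

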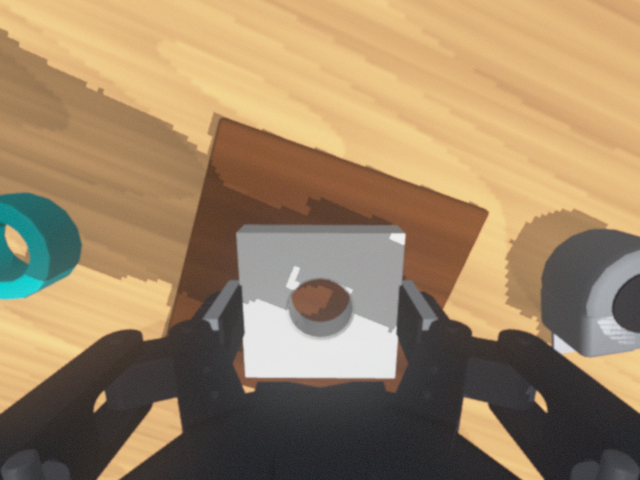

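The plate is gripped squarely. I'm lifting high, because the path crosses above the bottle, then carrying it to the plate bin.

carry_out(targets=[0,0,-1.5,0,0,0,0,0,-4,0,0,0,0,0,-7.5,0,0,0,0,0,-11.5,0,0,0,0,0,-15,0,0,0,-3.2,1.1,-15.5,0,0,4,-6.6,2.2,-15.5,0,0,8,-10,3.4,-15.5,0,0,12,-13.5,4.6,-15.5,0,0,16,-17,5.8,-15.5,0,0,20,-20.5,7,-15.5,0,0,23,-24,8.2,-15.5,0,0,23])

```text
t: 25.47
tool_pos: [617.0, 54.1, 161.5]
tcp_rot: [0.031, 3.137, -0.005]
force: [0.4, -0.6, -3.7]
width: 64.2
```

```bash
python3 -c "
from h import *
st();go(679,107,120,179)"
```

```text
t 25.47 pos [617.   54.1 161.5] yaw 178.9 F [ 0.4 -0.6 -3.7] w 64.2 q6 -0.02 tilt [ 0.004 -0.003]
shift [-6.07  5.43  4.16] turn [-0.2  0.3 -0.1] q6 -0.02 t 25.47
```

carry_out(targets=[-3,2.6,0,0,0,0,-5.5,5,1.5,0,0,0,-6.1,5.4,3.5,0,0,0,-6.1,5.4,4.1,0,0,0,-6.1,5.4,4.1,0,0,0,-6.1,5.4,4.1,0,0,0])

```text
t: 25.97
tool_pos: [677.7, 106.2, 120.0]
tcp_rot: [0.031, 3.14, -0.005]
force: [-0.4, -0.4, -4.6]
width: 64.3
```

```bash
python3 -c "
from h import *
st();save('wrist','w27.png');save('scene','s27.png');st();crop('scene','s27c.png',220,220,380,400,4)"
```

```text
t 25.97 pos [677.7 106.2 120. ] yaw 178.9 F [-0.4 -0.4 -4.6] w 64.3 q6 0.06 tilt [ 0.001 -0.003]
t 26.07 pos [679.  105.8 122. ] yaw 178.8 F [ 0.4 -0.7 -3.8] w 64.2 q6 0.06 tilt [ 0.005 -0.003]
```

View pics/w27.png

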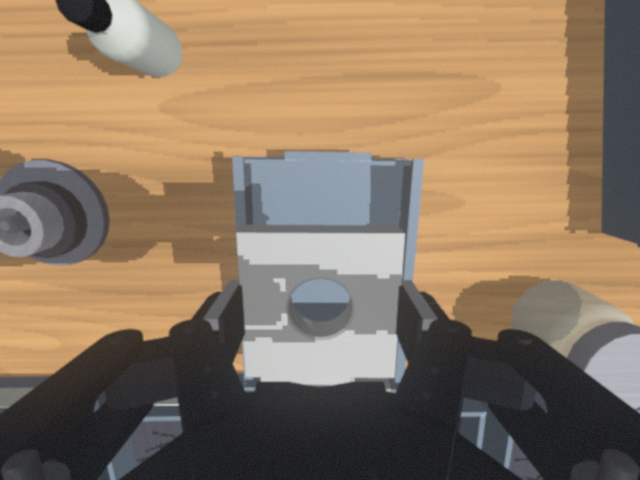

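View pics/s27c.png

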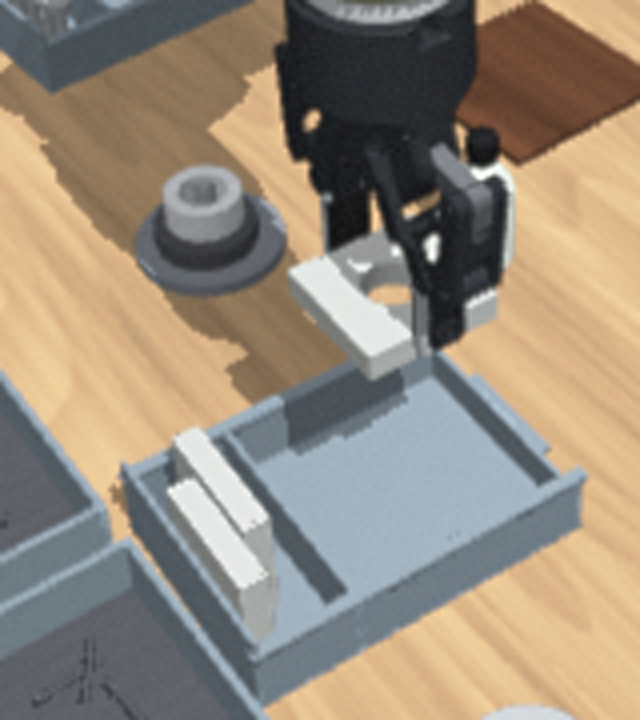

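```bash
python3 -c "
from h import *
np.set_printoptions(precision=1,suppress=True)
g=load('wrist')
A,B=px(g,234,157,37),px(g,424,160,37);print(A,B,(A+B)/2+[61,0,0])
print('floor',px(g,248,225,3),px(g,410,225,3))
print('frontwall',px(g,330,151,24))
s=load('scene');C=lambda x,y:(220+(x+.5)/4-.5,220+(y+.5)/4-.5)
print('scene floor corners: ',px(s,*C(545,483),3),px(s,*C(330,602),3),px(s,*C(255,490),3))
go(680,106.5,40,179)"
```

```text
[617.4  51.3  37. ] [621.8 175.3  37. ] [680.6 113.3  37. ]
floor [670.7  49.2   3. ] [673.2 177.5   3. ]
frontwall [615.  114.4  24. ]
scene floor corners:  [618.9 142.7   3. ] [739.8 138.9   3. ] [732.2  62.4   3. ]
shift [-0.1  0.1  8.2] turn [-0.2  0.3 -0.2] q6 0.06 t 26.07
```

```bash
python3 -c "
from h import *
np.set_printoptions(precision=1,suppress=True)
for n in ['wrist','scene']:
    g=load(n);W=cloud(g);d=g['depth']
    m=(d>0)&(abs(W[...,2]-36)<3)&(W[...,0]>600)&(W[...,0]<810)&(W[...,1]>30)&(W[...,1]<190)
    Q=W[m]
    for lo,hi in((620,650),(650,680),(700,730)):
        y=Q[(Q[:,0]>lo)&(Q[:,0]<hi)][:,1]
        if len(y): print(n,lo,len(y),np.percentile(y,[2,98]),'low cluster',np.median(y[y<80]) if (y<80).any() else None,'hi',np.median(y[y>140]) if (y>140).any() else None)
    f=W[(d>0)&(abs(W[...,2]-3)<1.5)&(W[...,0]>600)&(W[...,0]<745)&(W[...,1]>35)&(W[...,1]<185)]
    f=f[(f[:,0]>630)]
    print('floor y',np.percentile(f[:,1],[1,99]))
"
```

```text
wrist 620 1021 [ 49.  174.4] low cluster 52.58046302723872 hi 170.95411796838349
wrist 650 701 [ 48.3 173.5] low cluster 51.10108703945698 hi 169.84337745776267
wrist 700 92 [ 46.5 172.2] low cluster 46.47996391405695 hi 168.45962947406093
floor y [ 53.8 168.6]
scene 620 57 [167.4 175.1] low cluster None hi 171.86014940248054
scene 650 87 [ 47.5 173.9] low cluster 51.15550776913619 hi 170.69807794355447
scene 700 126 [ 45.8 171.6] low cluster 50.28141721061746 hi 168.6758640223885
floor y [ 50.9 182.6]
```

```bash
python3 -c "
from h import *
crop('wrist','w27c.png',215,130,435,260,3.6)"
```

```text
(no output)
```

View pics/w27c.png

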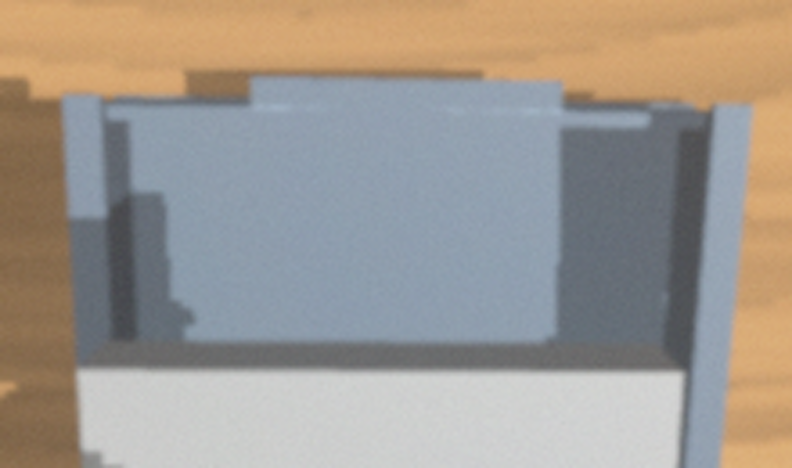

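```bash
python3 -c "
from h import *
go(680.5,110.3,40,178)"
```

```text
shift [-0.09  0.48  8.2 ] turn [-0.2  0.3  0.8] q6 0.06 t 26.07
```

carry_out(targets=[-0.1,0.5,2,0,0,0.8,-0.1,0.5,5,0,0,0.8,-0.1,0.5,7.5,0,0,0.8,-0.1,0.5,8.2,0,0,0.8,-0.1,0.5,8.2,0,0,0.8])

```text
t: 26.48
tool_pos: [678.6, 109.7, 38.7]
tcp_rot: [0.056, 3.14, -0.005]
force: [-0.5, -0.1, -3.4]
width: 64.2
```

```bash
python3 -c "
from h import *
st();save('wrist','w28.png');save('scene','s28.png');st();crop('scene','s28c.png',220,220,380,400,4);go(680.5,110.3,3,178)"
```

```text
t 26.48 pos [678.6 109.7  38.7] yaw 178.0 F [-0.5 -0.1 -3.4] w 64.2 q6 0.08 tilt [ 0.001 -0.003]
t 26.58 pos [681.4 110.1  41.9] yaw 178.0 F [ 0.5  0.7 -3. ] w 64.5 q6 0.08 tilt [ 0.007 -0.003]
shift [0.12 0.03 3.89] turn [-0.2  0.4 -0. ] q6 0.08 t 26.58
```

View pics/w28.png

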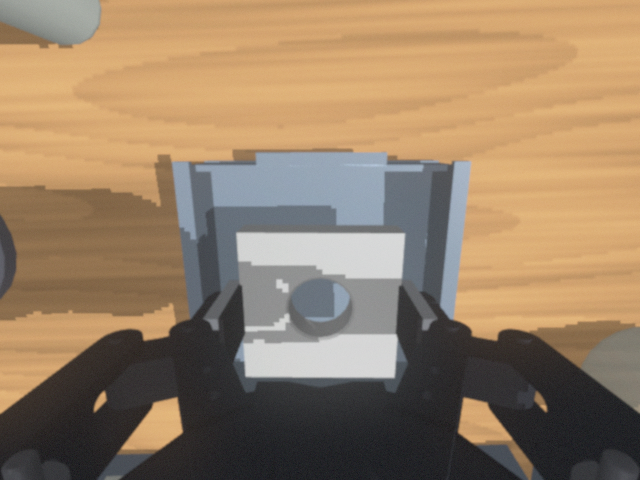

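View pics/s28c.png

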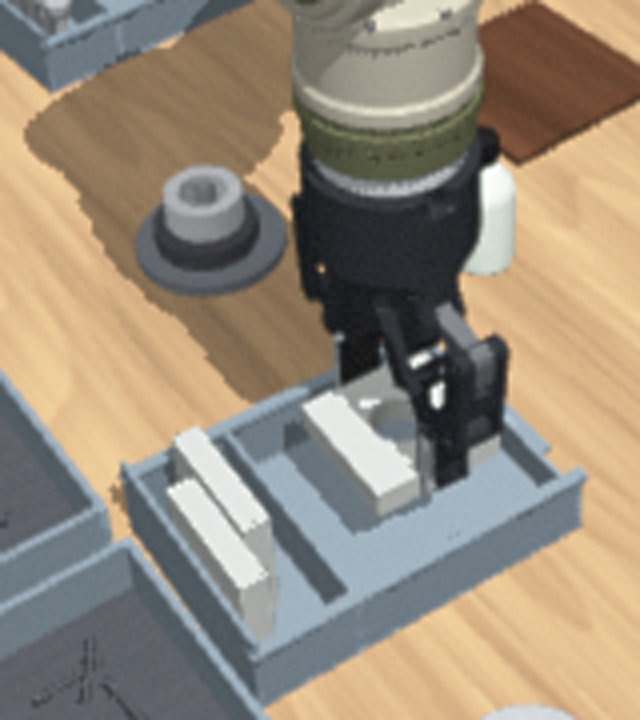

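carry_out(targets=[0.1,0,1,0,0.3,0,0.1,0,2,0,0.3,0,0.1,0,3,0,0.3,0,0.1,0,3.6,0,0.3,0,0.1,0,3.9,0,0.3,0,0.1,0,3.9,0,0.3,0])

```text
t: 27.08
tool_pos: [679.9, 110.0, 2.0]
tcp_rot: [0.055, 3.141, -0.005]
force: [-0.1, -0.8, -4.3]
width: 64.1
```

```bash
python3 -c "
from h import *
st()"
```

```text
t 27.08 pos [679.9 110.    2. ] yaw 178.0 F [-0.1 -0.8 -4.3] w 64.1 q6 0.08 tilt [ 0.    -0.003]
```

carry_out(targets=[0,0,0,0,0,0,0,0,0,0,0,0,0,0,0,0,0,0,0,0,-1,0,0,0,0,0,-3,0,0,0,0,0,-6,0,0,0,0,0,-10,0,0,0,0,0,-14,0,0,0,0,0,-17,0,0,0], jaw=0.14)

```text
t: 27.83
tool_pos: [680.8, 110.6, 177.3]
tcp_rot: [0.055, 3.136, -0.004]
force: [0.1, 0.4, 1.0]
width: 73.3
```

```bash
python3 -c "
from h import *
st();save('wrist','w29.png');save('scene','s29.png');st();go(500,130,230,178)"
```

```text
t 27.83 pos [680.8 110.6 177.3] yaw 178.0 F [0.1 0.4 1. ] w 73.3 q6 0.08 tilt [ 0.005 -0.003]
t 27.93 pos [683.8 110.8 181.3] yaw 178.0 F [ 0.5 -0.2  0.6] w 73.5 q6 0.08 tilt [ 0.014 -0.002]
shift [18.36  1.26 -5.14] turn [-0.1  0.8 -0. ] q6 0.08 t 27.93
```

View pics/w29.png

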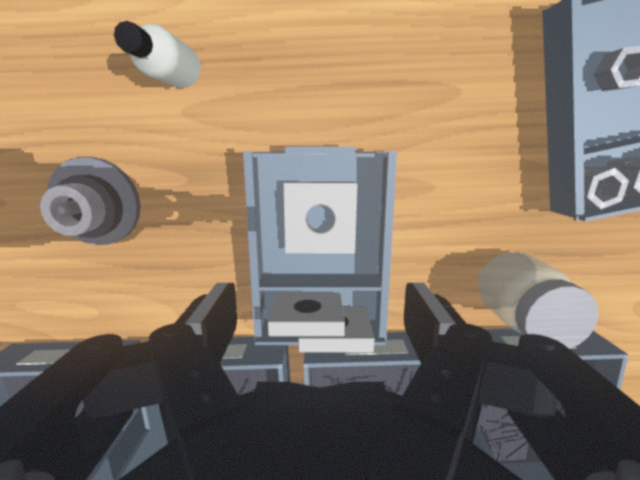

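View pics/s29.png

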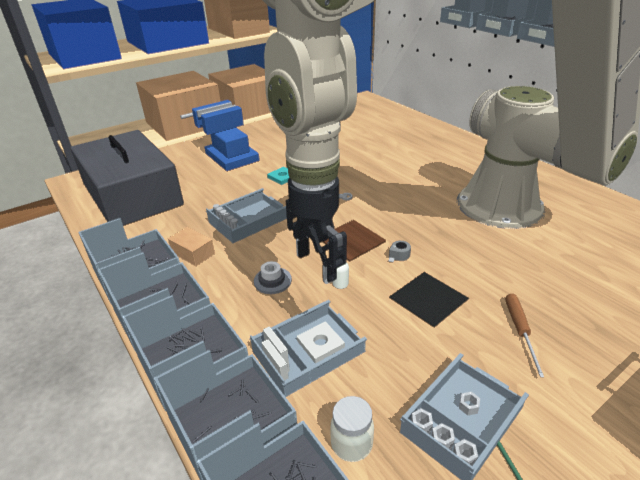

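All four pieces are in place in the scene view: the nut at (468,402), the plate at (320,341) and the rings on the post at (271,275). I'll check the heights once before handing in.

```bash
python3 -c "
from h import *
np.set_printoptions(precision=1,suppress=True)
s=load('scene');W=cloud(s);g=load('wrist');Wg=cloud(g)
def top(W,x,y,r,lo,hi):
    m=(np.hypot(W[...,0]-x,W[...,1]-y)<r)&(W[...,2]>lo)&(W[...,2]<hi); Q=W[m]
    A=np.c_[Q[:,:2]-Q[:,:2].mean(0),np.ones(len(Q))]; c,*_=np.linalg.lstsq(A,Q[:,2],rcond=None)
    return len(Q),Q.mean(0),'tilt deg',np.degrees(np.hypot(c[0],c[1])).round(1)
print('spacer',top(W,658,-104,22,38,48)); print('washer',top(W,658,-104,29,18,26))
print('plate',top(W,680,110,38,13,24),top(Wg,680,110,38,13,24)); print('nut',top(W,561,369,22,16,26))
print('bottle',top(W,544,-7.5,25,80,95))
o=observe();print(o['qvel'].round(3),o['t'])"
```

```text
spacer (182, array([ 658.8, -102.5,   42.1]), 'tilt deg', np.float64(0.7))
washer (129, array([663.4, -91.6,  22.5]), 'tilt deg', np.float64(1.0))
plate (808, array([680.6, 111.3,  17.4]), 'tilt deg', np.float64(0.3)) (3988, array([678.8, 110.1,  15.7]), 'tilt deg', np.float64(0.0))
nut (221, array([562.2, 368. ,  20.8]), 'tilt deg', np.float64(1.7))
bottle (2, array([548.7,  -2.5,  82.7]), 'tilt deg', np.float64(135.6))
[-0.   0.  -0.1 -0.1  0.   0. ] 27.9333
```

```bash
python3 -c "
from h import *
g=load('wrist');print(px(g,133,39,85));s=load('scene');print(px(s,402,244,30))
print(sign_off())"
```

```text
[546.53805243  -1.14563618  85.        ]
[363.09434002  -3.5449397   30.        ]
the job is handed in; nothing more can be done
None
```

I took the stack apart and put all four pieces away, then handed the job in at about 28 s. `sign_off()` gave no verdict.

**Order:** the nut went to the nut bin and the spacer waited on the mat. The washer then went over the post, the spacer on top of it, and the plate into the plate bin last.

**Last checks (depth and wrist pictures):**

| Piece | Top height found (expected), mm | Tilt | Position |
|---|---|---|---|
| Nut | 20.8 (21) | 1.7° | about 3 mm from the floor centre |
| Plate | 17.4 (17) | 0.3° | within about 2 mm of the floor centre |
| Spacer | 42.1 (42) | 0.7° | about 2 mm from the post axis |
| Washer | 22.5 (22) | 1.0° | about 2 mm from the post axis, measured before the spacer went on |

**Where checks disagreed or fell short:**
- **Plate height:** the wrist camera read the plate top at 15.7 mm and the scene camera read 17.4 mm. Both are within the limit.
- **Plate bin:** cameras differed by about 5 mm on the bin's sideways position, so I used the wall-edge depth readings.
- **Washer:** it was mostly hidden at the end, so its last position comes from before the spacer covered it.
- **Bottle:** the final depth check failed because only 2 points were visible. By pixel it was upright and within about 7 mm of its first reading, which is roughly the reading error at the picture's edge.
- **Tape measure:** a single pixel put it within about 8 mm of its first reading.

The arm ended clear of everything. The largest wrist force I read was about 12 N, while closing on the washer.

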